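# Ready the feeder: clear the bed, set the gate, switch on by key

## Task

Get the parts feeder ready for the next batch. First move every leftover plastic shoe off the feeder bed into the blue tote; then wind the handwheel until the gate's pointer is in line with the upright mark beside the bed; last, take the key from its holder, push it fully home in the key switch and turn it clockwise a quarter turn to the stop, leaving it there. Do not disturb the jar or the oil bottle.

Things in the scene. Friction and masses are not known exactly. Their poses are not given: they have to be found in the camera images.
- feeder: Fixed feed unit. Origin on the bench under the centre of its bed, z up. The bed is a flat plate 260 mm in x, 300 mm in y, top 10 mm above the bench, blue strips along its long sides. The handwheel's axis is at local (0, 235 mm), over a white gearbox 90 x 130 mm, 24 mm tall.
- wheel (a joint): Handwheel angle in rad, 0 to 5.4 (starts at 0 to 0.4), vertical axis, grows clockwise seen from above; friction about 0.05 Nm, stays where left. It drives the gate: 15 mm per rad, clockwise moves the gate towards the feeder's -y.
- wheel_grip (a point): On the wheel's axis at the top of its spokes, 52 mm above the bench; turns with the wheel. Black rim, 132 mm across outside, 108 mm inside, with one straight aluminium bar across as two spokes: 22 mm wide, 36 to 52 mm above the bench, along this point's x. Pinch the bar over the axis across its width (point y), fingers inside the rim, tips no lower than 28 mm.
- gate_tip (a point): Tip (top) of the black pointer at the gate's +x end, 38 mm above the bench. The gate is an upright steel bar with a blue top across the bed (240 mm in x, 12 mm thick, top 49 mm above the bench), sliding along the feeder's y, driven by the handwheel only; at wheel angle 0 it is at feeder y = +115 mm. Axes as the feeder's.
- mark_tip (a point): Top of the fixed upright steel mark (4 mm wide in y, 38 mm tall, black foot) just past the +x edge of the bed; its place along y varies. Axes as the feeder's. The gate is set when gate_tip has the same feeder-y as this point, within 5 mm; it stays a few mm short of it in x.
- shoe0: Leftover grey plastic guide shoe (70 g), loose, maybe absent: foot 72 mm long (x), 28 mm wide (y), 18 mm tall, with two round bosses on top, 20 mm across, 12 mm tall, at x = -27 and +27 mm. Origin at the centre of the underside. Starts lying on the bed, bosses up; can be gripped across its 28 mm width at the middle.
- shoe1: Leftover grey plastic guide shoe (70 g), loose, maybe absent: foot 72 mm long (x), 28 mm wide (y), 18 mm tall, with two round bosses on top, 20 mm across, 12 mm tall, at x = -27 and +27 mm. Origin at the centre of the underside. Starts lying on the bed, bosses up; can be gripped across its 28 mm width at the middle.
- shoe2: Leftover grey plastic guide shoe (70 g), loose, maybe absent: foot 72 mm long (x), 28 mm wide (y), 18 mm tall, with two round bosses on top, 20 mm across, 12 mm tall, at x = -27 and +27 mm. Origin at the centre of the underside. Starts lying on the bed, bosses up; can be gripped across its 28 mm width at the middle.
- shoe3: Leftover grey plastic guide shoe (70 g), loose, maybe absent: foot 72 mm long (x), 28 mm wide (y), 18 mm tall, with two round bosses on top, 20 mm across, 12 mm tall, at x = -27 and +27 mm. Origin at the centre of the underside. Starts lying on the bed, bosses up; can be gripped across its 28 mm width at the middle.
- shoe4: Leftover grey plastic guide shoe (70 g), loose, maybe absent: foot 72 mm long (x), 28 mm wide (y), 18 mm tall, with two round bosses on top, 20 mm across, 12 mm tall, at x = -27 and +27 mm. Origin at the centre of the underside. Starts lying on the bed, bosses up; can be gripped across its 28 mm width at the middle.
- shoe5: Leftover grey plastic guide shoe (70 g), loose, maybe absent: foot 72 mm long (x), 28 mm wide (y), 18 mm tall, with two round bosses on top, 20 mm across, 12 mm tall, at x = -27 and +27 mm. Origin at the centre of the underside. Starts lying on the bed, bosses up; can be gripped across its 28 mm width at the middle.
- tote: Fixed open blue plastic tote, 230 mm in x, 250 mm in y, 55 mm tall outside, walls 5 mm, floor 5 mm. Origin at the centre of its underside. The shoes go inside, in any arrangement.
- holder: Fixed black key holder block, 60 x 60 x 34 mm, with a slot in its top, 24 mm deep, in which the key stands at the start. Origin at the centre of the underside.
- key: Loose key (60 g), standing upright. Origin at the centre of the blade's lower end, z up. Blade 9 mm (x) by 18 mm (y), 30 mm long, foot stepped in 1 mm; round collar 28 mm across at z 30 to 36 mm; above it a flat black bow 10 mm thick (x), 40 mm wide (y), z 36 to 76 mm: grip it across the 10 mm. Origin 10 mm above the bench in the holder. A half turn about z makes no difference.
- console: Fixed key switch console: white box 130 x 130 mm with a blue top 42 mm above the bench. The barrel stands in the middle of the top. Origin at the centre of the underside.
- barrel (a joint): Angle of the key switch barrel in rad, 0 to 1.57 (stop), grows clockwise seen from above; starts between 0 and 0.2; friction about 0.06 Nm, stays where left. Fully on = at the stop, 1.57 (1.35 and more counts).
- slot (a point): Centre of the slot mouth in the top of the steel barrel (60 mm across), 83 mm above the bench; turns with the barrel. Slot 11.2 mm along this point's x, 20.2 mm along its y, 33 mm deep, chamfered; key x and y go along these axes. Fully home the collar rests on the barrel, the key's origin 30 mm below this point. About 0.1 rad of play.
- jar: Bystander: white plastic jar 54 mm across, 70 mm tall, loose. Origin at the underside. Leave alone.
- oil: Bystander: grey bottle 54 mm across, 130 mm tall, loose. Origin at the underside. Leave alone.
Things that resemble listed ones, but are neither listed nor needed, are in the scene too. Leave any brown or turquoise look-alike of the shoe5 alone.

How it is judged:
By the outcome, as a careful person would: the job done as asked, in the order asked, and still so for the second after the job is handed in, with the robot touching nothing.
Of shoe0, shoe1, shoe2, shoe3, shoe4, shoe5 only 4 to 6 are there at a start; the rules pass over those that are not, and their reading is None.
At some moment in a run one of shoe0, shoe1, shoe2, shoe3, shoe4, shoe5 may be knocked a few centimetres aside while the robot is not near it.
It also fails if it takes over 210 s, if anything falls off the work surface, if the arm or the gripper's body presses on something with over 40 N, if the wrist force passes 120 N, or if a joint passes its speed limit or range.

## Robot

A 7-joint arm with a two-finger parallel gripper is mounted at the origin on the work surface. World frame = base frame: x ahead of the robot, y to its left, z up, the work surface at z = 0. Lengths are in m, angles in rad, forces in N, time in s.
With the tool pointing down it reaches from about 0.425 to 0.875 m from the base axis. Payload 8.4 kg.
Tool frame: the origin (TCP) lies at the very end of the fingers, on their centre line; the grasp point (between the pads) lies 19 mm behind it; z points along the fingers, y is the line along which they close (so a half turn about z gives the same grasp; the last joint's range is limited). The gripper opens to 87 mm and grips with 3 to 60 N. Pads are 19 mm wide; open, the fingers measure 117 mm over their backs; the gripper's body (75 mm by 190 mm) begins 51 mm behind the grasp point.
Start: joints at [-1.237, 0.333, 0.04, 1.465, -0.013, 1.343, -0.059], TCP at [0.273, 0.59, 0.223] pointing down, gripper open.
Joint ranges: [-2.58, 2.58], [-0.38, 2.09], [-1.3, 1.39], [0.25, 2.4], [-1.5, 4.64], [0.08, 2.09], [-2.65, 2.65]. Speed limits (rad/s): [2.22, 2.22, 2.79, 2.79, 3.14, 3.14, 3.14].

## Interface

Orientations are given as [roll, pitch, yaw] about the fixed x, y, z axes, in that order (R = Rz(yaw) Ry(pitch) Rx(roll)).
In Python, from rig import r gives the robot as it stands.
- The arm moves only by the tool arm_command, never from a script. Its arguments are lists of equal length, an entry for each row: "jaw": the closure, from -1 (fully open) to 1 (shut); "travel": the shift along the tool's x, y, z scaled (see below), a list of three; "twist": the turn about the tool's z scaled (see below). A call has 1 to 8 rows; each row is the pose to reach, as a shift and turn from the pose commanded when the call began, along the tool's axes at that moment; what a row does not reach only later rows make up. The controller multiplies each number of a shift by 800 mm and each number of a turn by 45 degrees. A row lasts 1/12 s, in which the tool goes at most 41.7 mm and 7.16 degrees, less where a joint would pass 70% of its speed; a pose out of reach is approached as far as the arm can. A call with a number of a shift or a turn outside -1 to 1 is refused whole. A call with a gripper value outside its range is refused whole. The fingers move at their own pace and stop on an object; "force" is the grip in N (left out, the last holds). Time passes only in rows, so rows that repeat a pose let the fingers close. It gives the time, the measured TCP pose, the force, the opening and the grip force at its end, in the units of the state.
- r.state(): the state, without advancing time (a new reading comes with each control period).
- r.read_camera(name): name is "scene" or "top"; returns the picture (400x640x3 uint8, red, green, blue); there is no depth.
- r.camera_info(name): a dict with "camera_matrix" (3x3 intrinsics, pixels), "k1" (the pictures are not rectified: a ray, as slopes to the right and down, at radius r is drawn at 1 + k1 r^2 times it, then the intrinsics apply), "eye" and "attitude" of the camera in the world. Camera axes: x right, y down, z forward; pixel columns grow to the right and rows downward; lengths in m; the calibration is good to about 2 mm. A picture is of the moment at which its call begins. camera_info takes no time and is no camera call.
- r.close_job(): hands the job in; it is judged then, once.
Trained networks look in the newest picture that a camera, given by its name, has taken for a name from the list of things; names that differ only in an ending like _2 or _b are one class to them, and where a whole thing is asked for, a point or a joint stands for the part that bears it (a point fixed in the world has none). Each returns a list of dicts, best first, with "p" (0 to 1); they miss things now and then, are a little off and sometimes report something else, mostly with a low value. They report only what shows in the picture. A call takes as long as a camera call. They do not tell look-alikes from the thing itself.
- r.search_frame(camera, query): "point" ([row, column] in pixels, amid what is visible of it).
- r.outline_of(camera, query): "mask" (400x640 bool, what is visible of it) and "point" ([row, column] in pixels, amid what is visible of it).
- r.landmark_of(camera, query): "point" ([row, column] in pixels: a listed point, or the origin of a listed thing).
The state is a dict: "time_s": time; "joint_positions": joint angles; "joint_vel": joint speeds; "tau": joint torques, N m; "position": TCP position; "eef_rot": TCP orientation; "force": force on the tool from outside, world axes, zero at the start; "wrist_torque": the same for the moment, N m; "grip_width": finger opening in m; "finger_force": force on a finger pad.
Only numpy, scipy, OpenCV 4.12 (cv2) and the standard library are available. Lean on these libraries where they do the work, as an engineer would, in place of code of your own. Each camera call takes 0.05 s, during which the arm holds its last target. There are 200 camera calls.

## Working session

There is one attempt and no reset: what is moved stays moved. The work goes in short steps, Python scripts to look and compute and a tool call to move; the robot and the scene stay as the last step left them, time stands still between calls to the robot, and variables do not carry over. Pictures are saved under pics/ and viewed, at most 14 in all, crops included, and the job is handed in when it is done.

Besides the shell and the picture viewer there is one more tool, called after "Request:" in YAML: its name, and indented under it one key for each argument. arm_command: Moves the arm, as the interface text tells. Its arguments: {"type":"object","properties":{"jaw":{"type":"array"},"travel":{"type":"array"},"twist":{"type":"array"},"force":{"type":"number"}},"required":["jaw","travel","twist"]}

```bash
ls; mkdir -p pics; python3 - <<'E'
from rig import r
import cv2
s=r.state();print({k:s[k] for k in('time_s','position','eef_rot','grip_width','force')})
for c in('scene','top'):
    cv2.imwrite(f'pics/{c}0.png',r.read_camera(c)[:,:,::-1]);i=r.camera_info(c);print(c,i)
E
```

```text
pics
{'time_s': 0.0, 'position': array([0.27243559, 0.5896267 , 0.22164461]), 'eef_rot': array([-3.13995578e+00,  1.43861248e-04,  2.70882235e+00]), 'grip_width': 0.08715782709767134, 'force': array([-0.53393473,  0.24013615,  0.50101048])}
scene {'camera_matrix': array([[519.35311347,   0.        , 320.92467211],
       [  0.        , 519.35311347, 203.79407576],
       [  0.        ,   0.        ,   1.        ]]), 'k1': -0.0038888115083306157, 'eye': array([ 0.97849035, -0.69767605,  1.40693086]), 'attitude': array([-2.59904883, -0.01194573,  0.56185249])}
top {'camera_matrix': array([[392.45096348,   0.        , 323.13787208],
       [  0.        , 392.45096348, 195.81207442],
       [  0.        ,   0.        ,   1.        ]]), 'k1': -0.011418536069401497, 'eye': array([ 4.10952454e-01, -8.02821407e-04,  1.15939456e+00]), 'attitude': array([-2.98460334,  0.01260783, -1.57236678])}
```

View pics/scene0.png

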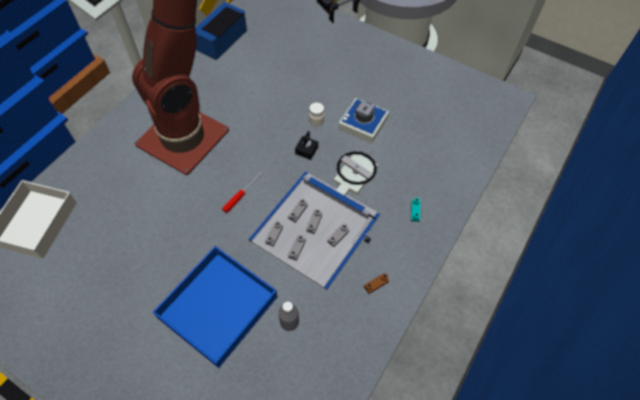

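View pics/top0.png

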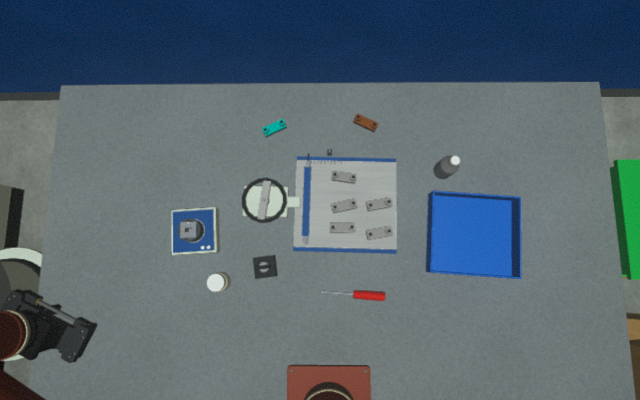

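The scene view shows five grey shoes on the bed at about (298,210), (315,221), (274,233), (297,247) and (338,235). The brown look-alike is at (376,283) and the turquoise one at (416,210). The key is in the holder at (307,146), the switch at (364,112) and the tote at (215,305). In the top view the shoes are at (344,177), (344,205), (379,204), (342,228) and (379,233).

```bash
cat > h.py <<'E'
import numpy as np, cv2
from scipy.spatial.transform import Rotation as R
from scipy.optimize import least_squares
from rig import r
I={c:r.camera_info(c) for c in('scene','top')}
def proj(c,P):
    i=I[c];P=np.atleast_2d(P);q=(P-i['eye'])@R.from_euler('xyz',i['attitude']).as_matrix()
    s=q[:,:2]/q[:,2:];s=s*(1+i['k1']*(s**2).sum(1,keepdims=True));K=i['camera_matrix']
    return s*[K[0,0],K[1,1]]+K[:2,2]   # col,row
def ray(c,uv):
    i=I[c];K=i['camera_matrix'];d=np.array([i['k1'],0,0,0.])
    s=cv2.undistortPoints(np.array([[uv]],float),K,d)[0,0]
    v=R.from_euler('xyz',i['attitude']).as_matrix()@[s[0],s[1],1];return i['eye'],v/np.linalg.norm(v)
def atz(c,uv,z):
    e,v=ray(c,uv);return e+v*(z-e[2])/v[2]
def tri(a,b):  # uv in scene, top -> point, gap
    (e,v),(f,w)=ray('scene',a),ray('top',b)
    t=np.linalg.lstsq(np.c_[v,-w],f-e,rcond=None)[0];p,q=e+v*t[0],f+w*t[1]
    return (p+q)/2,np.linalg.norm(p-q)
E
python3 - <<'E'
from h import *
np.set_printoptions(precision=4,suppress=True)
for n in('tote','feeder','holder','console','key','slot','wheel_grip','gate_tip','mark_tip','shoe0','jar','oil'):
    D={}
    for c in('scene','top'):
        D[c]=[(x['point'][::-1],x['p']) for x in r.landmark_of(c,n)]
        print(n,c,[(np.round(a,1).tolist(),round(p,2)) for a,p in D[c]])
    if n[:4]=='shoe':
        for a,_ in D['scene']:
            for b,_ in D['top']:
                p,g=tri(a,b)
                if g<.01: print('   ',p,g)
    elif D['scene'] and D['top']: print('   ',*tri(D['scene'][0][0],D['top'][0][0]))
import pickle
M={(c,n):r.outline_of(c,n) for c in('scene','top') for n in('shoe0','tote','feeder','console','holder','key','wheel','barrel')}
pickle.dump(M,open('m.pkl','wb'))
for k,v in M.items(): print(k,[(np.round(x['point'],0).tolist(),round(x['p'],2),int(x['mask'].sum())) for x in v])
print(r.state()['time_s'])
E
```

```text
tote scene [([219.8, 304.9], 0.69)]
tote top [([469.3, 235.8], 0.93), ([345.8, 203.8], 0.18)]
    [ 0.4768 -0.4105  0.0066] 0.007685328315019634
feeder scene [([315.3, 227.4], 0.61)]
feeder top [([345.0, 203.3], 0.71), ([310.1, 149.4], 0.43), ([263.5, 266.3], 0.23)]
    [ 0.5715 -0.0518 -0.0002] 0.0004658857811699106
holder scene [([306.7, 152.4], 0.84)]
holder top [([263.4, 263.5], 0.79), ([264.3, 267.2], 0.31)]
    [ 0.3909  0.1869 -0.0143] 0.010841831908976918
console scene [([359.3, 124.8], 0.65), ([365.3, 109.4], 0.53)]
console top [([196.7, 230.3], 0.91)]
    [ 0.4864  0.3829 -0.0023] 0.017231226767416716
key scene [([304.5, 148.5], 0.67)]
key top [([376.5, 206.2], 0.71), ([262.4, 266.9], 0.5)]
    [ 0.5296 -0.0813  0.3997] 0.04773893490336587
slot scene [([364.0, 108.8], 0.78)]
slot top [([188.9, 230.7], 0.95)]
    [0.4864 0.3862 0.0732] 0.0007853775478574309
wheel_grip scene [([355.0, 166.3], 0.6)]
wheel_grip top [([264.2, 200.3], 0.6)]
    [0.5738 0.1813 0.0492] 0.001420634339102788
gate_tip scene [([375.7, 216.3], 0.68)]
gate_tip top [([309.5, 151.2], 0.7)]
    [0.7186 0.05
[... 1788 characters left out ...]
0, 365.0], 0.71, 333)]
('top', 'shoe0') [([202.0, 379.0], 0.69, 257), ([175.0, 341.0], 0.69, 230), ([207.0, 342.0], 0.66, 235), ([229.0, 378.0], 0.48, 237), ([223.0, 343.0], 0.48, 263), ([129.0, 273.0], 0.48, 230)]
('top', 'tote') [([234.0, 475.0], 0.92, 7700)]
('top', 'feeder') [([202.0, 333.0], 0.81, 10180), ([175.0, 343.0], 0.41, 255)]
('top', 'console') [([230.0, 194.0], 0.56, 2183)]
('top', 'holder') [([266.0, 268.0], 0.65, 327), ([201.0, 378.0], 0.64, 234), ([231.0, 476.0], 0.31, 7780)]
('top', 'key') [([267.0, 264.0], 0.69, 121)]
('top', 'wheel') [([198.0, 262.0], 0.91, 736), ([227.0, 344.0], 0.57, 248)]
('top', 'barrel') [([229.0, 190.0], 0.87, 442), ([230.0, 194.0], 0.45, 2269)]
2.1
```

```bash
python3 - <<'E'
import cv2
t=cv2.imread('pics/top0.png')[140:285,160:420];s=cv2.imread('pics/scene0.png')[90:265,230:430]
cv2.imwrite('pics/tc.png',cv2.resize(t,None,fx=3,fy=3,interpolation=2));cv2.imwrite('pics/sc.png',cv2.resize(s,None,fx=3.4,fy=3.4,interpolation=2))
E
```

```text
(no output)
```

View pics/tc.png

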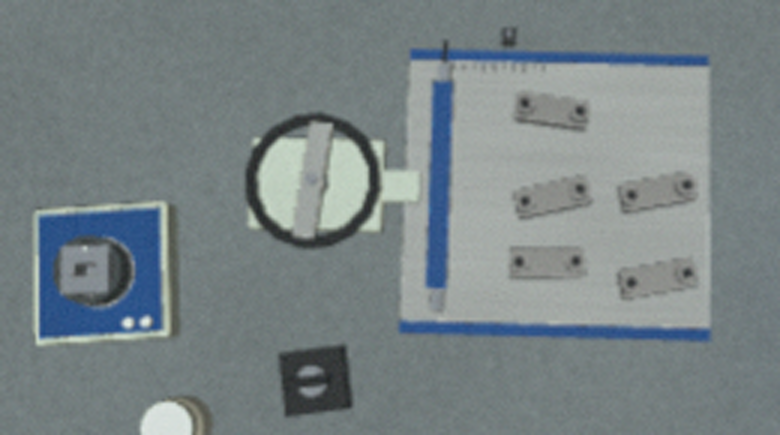

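View pics/sc.png

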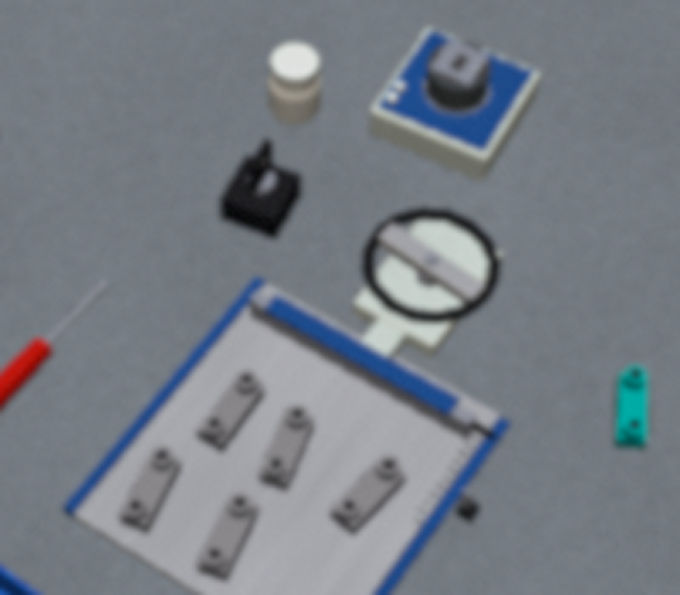

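The crops confirm five grey shoes on the bed, all bosses up. The look-alikes are off the bed: turquoise at top (274,128) and brown at (365,123). The gate pointer is at top (308,155), the mark at (330,152), the key at (264,266) and the slot at (187,230). Next I'll fit the models to both views.

```bash
cat > fit.py <<'E'
from h import *
from scipy.optimize import minimize
S=6
def box(x,y,z0,z1,cx=0,cy=0): return np.array([[cx+a*x/2,cy+b*y/2,z] for a in(-1,1) for b in(-1,1) for z in(z0,z1)])
def quad(x,y,z,cx=0,cy=0): return box(x,y,z,z,cx,cy)
def cyl(d,z0,z1,cx=0,cy=0):
    t=np.linspace(0,2*np.pi,40,endpoint=False);return np.concatenate([np.c_[cx+d/2*np.cos(t),cy+d/2*np.sin(t),0*t+z] for z in(z0,z1)])
def place(P,x,y,yaw,z=0):
    c,s=np.cos(yaw),np.sin(yaw);return np.c_[x+c*P[:,0]-s*P[:,1],y+s*P[:,0]+c*P[:,1],z+P[:,2]]
def cost(img,c,win,parts):
    """parts: list of (label, world pts) painted in order; colours by least squares"""
    u0,v0,u1,v1=win;w,h=u1-u0,v1-v0
    L=np.zeros((h*S,w*S),np.uint8)
    for lab,P in parts:
        q=(proj(c,P)-[u0,v0]+.5)*S-.5
        hull=cv2.convexHull(np.float32(q))
        cv2.fillConvexPoly(L,np.int32(np.round(hull*16)),lab,shift=4)
    A=[]
    for l in range(L.max()+1):
        m=(L==l).astype(np.float32)
        if m.any():
            m=cv2.resize(m,(w,h),interpolation=cv2.INTER_AREA);A.append(cv2.GaussianBlur(m,(0,0),.7).ravel())
    A=np.array(A).T;Y=img[v0:v1,u0:u1].reshape(-1,3).astype(float)
    X=np.linalg.lstsq(A,Y,rcond=None)[0];return ((A@X-Y)**2).mean()/Y.var(0).mean()
def fit(imgs,model,p0,pad,step,cams=('scene','top')):
    p0=np.array(p0,float);step=np.array(step,float);wins={}
    for c in cams:
        q=np.concatenate([proj(c,P) for _,P in model(p0)])
        wins[c]=[int(q[:,0].min())-pad,int(q[:,1].min())-pad,int(q[:,0].max())+pad+1,int(q[:,1].max())+pad+1]
    f=lambda p:sum(cost(imgs[c],c,wins[c],model(p)) for c in cams)
    n=len(p0);sim=np.array([p0-.4*step]+[p0+step*(np.arange(n)==i) for i in range(n)])
    o=minimize(f,p0,method='Nelder-Mead',options=dict(initial_simplex=sim,xatol=1e-4,fatol=1e-5,maxiter=600))
    return o.x,o.fun
def shoe(p,z=None):
    z=p[3] if len(p)>3 else .010
    f=lambda P:place(P,p[0],p[1],p[2],z)
    return [(1,f(box(.072,.028,0,.018))),(2,f(quad(.072,.028,.018)))]+[(3,f(cyl(.02,.018,.03,x))) for x in(-.027,.027)]
def key(p,z):
    f=lambda P:place(P,p[0],p[1],p[2],z)
    return f(cyl(.028,.030,.036)),f(box(.010,.040,.036,.076))
def load(n): return {c:cv2.imread(f'pics/{c}{n}.png') for c in('scene','top')}
E
cat > f1.py <<'E'
from fit import *
np.set_printoptions(precision=4,suppress=True)
im=load(0)
for uv,yaw in(((344,177),1.65),((344,205),1.35),((379,204),1.4),((342,228),1.57),((379,233),1.4)):
    x,y,_=atz('top',uv,.03)
    b=min((fit(im,shoe,[x,y,yaw+d,.01],4,[.004,.004,.1,.004]) for d in(-.1,.1)),key=lambda o:o[1])
    print('shoe',*b)
def holder(p):
    h=lambda P:place(P,p[0],p[1],p[2]);c,b=key(p[3:6],.010)
    return [(1,h(box(.06,.06,0,.034))),(2,h(quad(.06,.06,.034))),(3,c),(4,b)]
for d in(-.1,.1):print('holder,key',*fit(im,holder,[.391,.19,.1,.391,.19,.1+d],4,[.004,.004,.1,.004,.004,.15]))
def con(p):
    h=lambda P:place(P,p[0],p[1],p[2]);q=lambda P:place(P,p[0],p[1],p[3])
    return [(1,h(box(.13,.13,0,.042))),(2,h(quad(.12,.12,.042))),(3,h(cyl(.06,.042,.044))),(4,q(box(.048,.048,.044,.083))),(5,q(quad(.048,.048,.083))),(6,q(quad(.0112,.0202,.083)))]
for d in(0,-.2):print('console',*fit(im,con,[.486,.385,0,d],4,[.004,.004,.1,.15]))
def wheel(p):
    q=lambda P:place(P,p[0],p[1],p[2])
    return [(1,q(cyl(.132,.036,.052))),(2,q(cyl(.108,.052,.052))),(3,q(box(.108,.022,.036,.052))),(4,q(quad(.108,.022,.052)))]
print('wheel',*fit(im,wheel,[.574,.181,-.1],2,[.004,.004,.1]))
def bed(p):
    q=lambda P:place(P,p[0],p[1],p[2])
    return [(1,q(box(.26,.3,0,.01))),(2,q(quad(.26,.3,.01))),(3,q(quad(.26-2*p[3],.3,.01)))]
print('bed',*fit(im,bed,[.571,-.052,0,.012],2,[.004,.004,.05,.004]))
def tote(p):
    q=lambda P:place(P,p[0],p[1],p[2])
    return [(1,q(box(.23,.25,0,.055))),(2,q(quad(.22,.24,.055)))]
print('tote',*fit(im,tote,[.477,-.41,0],4,[.004,.004,.05]))
E
time python3 f1.py
```

```text
shoe [ 0.6489 -0.0472  1.4089  0.0094] 0.19286147343304572
shoe [ 0.5632 -0.0462  1.7793  0.0083] 0.5841964463235274
shoe [ 0.5673 -0.148   1.7423  0.0093] 0.5006743343520457
shoe [ 0.4993 -0.0406  1.592   0.0092] 0.6392631691266479
shoe [ 0.4834 -0.1468  1.7442  0.0081] 0.879770846685788
holder,key [0.387  0.181  0.1339 0.3871 0.181  0.1553] 0.06566038834996185
holder,key [0.3871 0.1812 0.1217 0.387  0.1812 0.1544] 0.06757270263803604
console [0.4894 0.3866 0.0698 0.0241] 0.8036690743800885
console [0.4894 0.3863 0.0641 0.0003] 0.8029206464378984
wheel [ 0.5769  0.1824 -0.1172] 0.7097530345933509
bed [ 0.5695 -0.0506 -0.0302  0.0149] 1.5048506882551496
tote [ 0.4777 -0.414  -0.073 ] 0.6335854633333795
real	0m10.191s
user	0m9.732s
sys	0m0.181s
```

Every fit agrees with the text: shoe underside z is about 9 mm, and the wheel is where the feeder pose puts it. A small planner will turn targets into move units.

```bash
cat > plan.py <<'E'
import sys; from h import *
def plan(wps,start=None,yaw=None):
    """wps: (x,y,z,yaw). prints travel & twist of each call (<=320mm,<=45deg), from measured pose"""
    s=r.state();p=np.array(s['position']) if start is None else np.array(start,float)
    y=R.from_euler('xyz',s['eef_rot']).as_matrix(); y=np.arctan2(y[1,0],y[0,0]) if yaw is None else yaw
    for w in wps:
        t=np.array(w[:3]);d=t-p;dy=(w[3]-y) if len(w)>3 else 0
        n=max(1,int(np.ceil(max(np.linalg.norm(d)/.325,abs(dy)/np.radians(44)))))
        for k in range(n):
            e=d/n;c,sn=np.cos(y),np.sin(y)
            tr=np.array([c*e[0]+sn*e[1],sn*e[0]-c*e[1],-e[2]])/.8;tw=-dy/n/np.radians(45)
            tr=np.round(tr,4);tw=round(tw,3);rows=int(np.ceil(max(np.linalg.norm(e)/.0417,abs(dy/n)/np.radians(7.16))))
            print(np.round(w,3).tolist(),'travel',tr.tolist(),'twist',tw,'rows>=',rows)
            e2=tr*.8;p=p+np.array([c*e2[0]+sn*e2[1],sn*e2[0]-c*e2[1],-e2[2]]);y-=tw*np.radians(45)
E
python3 -c "
from plan import *
plan([(.649,-.047,.14,1.409),(.649,-.047,.012,1.409)])"
```

```text
[0.649, -0.047, 0.14, 1.409] travel [-0.2537, -0.1752, 0.0344] twist 0.552 rows>= 6
[0.649, -0.047, 0.14, 1.409] travel [-0.3038, -0.0524, 0.0344] twist 0.552 rows>= 6
[0.649, -0.047, 0.14, 1.409] travel [-0.2977, 0.0801, 0.0344] twist 0.552 rows>= 6
[0.649, -0.047, 0.012, 1.409] travel [-0.0, 0.0, 0.1599] twist -0.001 rows>= 4
```

Request:
arm_command:
  jaw: [-0.15,-0.15,-0.15,-0.15,-0.15,-0.15,-0.15]
  travel:
    - [-0.254,-0.175,0.034]
    - [-0.254,-0.175,0.034]
    - [-0.254,-0.175,0.034]
    - [-0.254,-0.175,0.034]
    - [-0.254,-0.175,0.034]
    - [-0.254,-0.175,0.034]
    - [-0.254,-0.175,0.034]
  twist: [0.552,0.552,0.552,0.552,0.552,0.552,0.552]

```text
time_s: 2.68
position: [0.4035, 0.3694, 0.1951]
eef_rot: [-3.141, 0.003, 2.265]
force: [0.9, -0.5, -0.4]
grip_width: 0.0523
finger_force: 0.0
```

Request:
arm_command:
  jaw: [-0.15,-0.15,-0.15,-0.15,-0.15,-0.15,-0.15]
  travel:
    - [-0.304,-0.052,0.034]
    - [-0.304,-0.052,0.034]
    - [-0.304,-0.052,0.034]
    - [-0.304,-0.052,0.034]
    - [-0.304,-0.052,0.034]
    - [-0.304,-0.052,0.034]
    - [-0.304,-0.052,0.034]
  twist: [0.552,0.552,0.552,0.552,0.552,0.552,0.552]

```text
time_s: 3.27
position: [0.5274, 0.1568, 0.168]
eef_rot: [3.141, 0.004, 1.832]
force: [-1.0, -0.9, 0.7]
grip_width: 0.0503
finger_force: 0.0
```

Request:
arm_command:
  jaw: [-0.15,-0.15,-0.15,-0.15,-0.15,-0.15,-0.15,-0.15]
  travel:
    - [-0.298,0.08,0.034]
    - [-0.298,0.08,0.034]
    - [-0.298,0.08,0.034]
    - [-0.298,0.08,0.034]
    - [-0.298,0.08,0.034]
    - [-0.298,0.08,0.034]
    - [-0.298,0.08,0.034]
    - [-0.298,0.08,0.034]
  twist: [0.552,0.552,0.552,0.552,0.552,0.552,0.552,0.552]

```text
time_s: 3.93
position: [0.6498, -0.05, 0.1403]
eef_rot: [-3.141, 0.002, 1.404]
force: [-0.8, -0.3, -0.5]
grip_width: 0.05
finger_force: 0.0
```

```bash
python3 -c "
from plan import *
s=r.state();print(s['time_s'],s['position'],s['eef_rot'],s['grip_width'],s['force'],s['joint_positions'])
plan([(.649,-.047,.012,1.409)])"
```

```text
3.9333 [ 0.64983541 -0.05003523  0.14026869] [-3.14091432e+00  1.85082259e-03  1.40354675e+00] 0.049954073717482166 [-0.81239913 -0.29960122 -0.471061  ] [-0.43582661  0.43349109  0.58698081  1.58522188 -0.25030793  1.20015538
  0.03256428]
[0.649, -0.047, 0.012, 1.409] travel [0.0036, -0.0017, 0.1603] twist -0.007 rows>= 4
```

Request:
arm_command:
  jaw: [-0.15,-0.15,-0.15,-0.15,-0.15,-0.15,-0.15]
  travel:
    - [0.004,-0.002,0.04]
    - [0.004,-0.002,0.08]
    - [0.004,-0.002,0.11]
    - [0.004,-0.002,0.135]
    - [0.004,-0.002,0.15]
    - [0.004,-0.002,0.16]
    - [0.004,-0.002,0.16]
  twist: [0,0,0,0,0,0,0]

```text
time_s: 4.52
position: [0.648, -0.0424, 0.012]
eef_rot: [-3.14, -0.0, 1.409]
force: [0.1, 0.6, 0.5]
grip_width: 0.0501
finger_force: 0.0
```

Request:
arm_command:
  jaw: [0.6,0.6,0.6,0.6,0.6,0.6]
  travel:
    - [0,0,0]
    - [0,0,0]
    - [0,0,0]
    - [0,0,0]
    - [0,0,0]
    - [0,0,0]
  twist: [0,0,0,0,0,0]
  force: 25

```text
time_s: 5.02
position: [0.649, -0.0437, 0.0138]
eef_rot: [3.141, -0.0, 1.408]
force: [-1.2, 0.8, 6.5]
grip_width: 0.0277
finger_force: 25.0
```

Request:
arm_command:
  jaw: [0.6,0.6,0.6,0.6,0.6,0.6,0.6]
  travel:
    - [0,0,-0.02]
    - [0,0,-0.05]
    - [0,0,-0.1]
    - [0,0,-0.15]
    - [0,0,-0.2]
    - [0,0,-0.22]
    - [0,0,-0.22]
  twist: [0,0,0,0,0,0,0]

```text
time_s: 5.6
position: [0.6509, -0.0443, 0.1943]
eef_rot: [3.134, -0.002, 1.408]
force: [0.8, -0.8, -0.6]
grip_width: 0.0277
finger_force: 25.0
```

```bash
cat > tote.py <<'E'
from plan import *
tx,ty,th=.4777,-.414,-.073
slots=[(-.062,-.058),(.062,-.058),(0,-.058),(-.062,.058),(0,.058),(.062,.058)]
def drop(k,z1=.19,z2=.03):
    a,b=slots[k];c,s=np.cos(th),np.sin(th);x,y=tx+c*a-s*b,ty+s*a+c*b
    return [(x,y,z1,1.57+th),(x,y,z2,1.57+th),(x,y,z1,1.57+th)]
E
python3 -c "
from tote import *
s=r.state();print(s['position'],s['grip_width'])
plan(drop(0))"
```

```text
[ 0.65085051 -0.04426884  0.19425268] 0.027701536146553265
[0.412, -0.467, 0.19, 1.497] travel [-0.2852, -0.1046, 0.0027] twist -0.057 rows>= 6
[0.412, -0.467, 0.19, 1.497] travel [-0.2802, -0.1173, 0.0027] twist -0.057 rows>= 6
[0.412, -0.467, 0.03, 1.497] travel [0.0, 0.0, 0.1999] twist 0.0 rows>= 4
[0.412, -0.467, 0.19, 1.497] travel [0.0, 0.0, -0.2] twist 0.0 rows>= 4
```

Request:
arm_command:
  jaw: [0.6,0.6,0.6,0.6,0.6,0.6,0.6]
  travel:
    - [-0.285,-0.105,0]
    - [-0.285,-0.105,0]
    - [-0.285,-0.105,0]
    - [-0.285,-0.105,0]
    - [-0.285,-0.105,0]
    - [-0.285,-0.105,0]
    - [-0.285,-0.105,0]
  twist: [-0.057,-0.057,-0.057,-0.057,-0.057,-0.057,-0.057]

```text
time_s: 6.18
position: [0.5231, -0.2631, 0.1885]
eef_rot: [-3.14, 0.003, 1.442]
force: [0.4, -1.3, -1.1]
grip_width: 0.0276
finger_force: 25.0
```

Request:
arm_command:
  jaw: [0.6,0.6,0.6,0.6,0.6,0.6,0.6,0.6]
  travel:
    - [-0.28,-0.117,0]
    - [-0.28,-0.117,0]
    - [-0.28,-0.117,0]
    - [-0.28,-0.117,0]
    - [-0.28,-0.117,0]
    - [-0.28,-0.117,0]
    - [-0.28,-0.117,0]
    - [-0.28,-0.117,0]
  twist: [-0.057,-0.057,-0.057,-0.057,-0.057,-0.057,-0.057,-0.057]

```text
time_s: 6.85
position: [0.407, -0.4683, 0.1878]
eef_rot: [-3.14, 0.0, 1.493]
force: [0.1, 0.3, -1.3]
grip_width: 0.0277
finger_force: 25.0
```

Request:
arm_command:
  jaw: [0.6,0.6,0.6,0.6,0.6,0.6,0.6]
  travel:
    - [0,0,0.04]
    - [0,0,0.08]
    - [0,0,0.12]
    - [0,0,0.16]
    - [0,0,0.19]
    - [0,0,0.21]
    - [0,0,0.21]
  twist: [0,0,0,0,0,0,0]

```text
time_s: 7.43
position: [0.4089, -0.4625, 0.0164]
eef_rot: [-3.136, -0.005, 1.5]
force: [-0.5, 0.3, -0.6]
grip_width: 0.028
finger_force: 25.0
```

Request:
arm_command:
  jaw: [-0.1,-0.1,-0.1,-0.1,-0.1,-0.1,-0.1,-0.1]
  travel:
    - [0,0,0]
    - [0,0,0]
    - [0,0,0]
    - [0,0,-0.05]
    - [0,0,-0.1]
    - [0,0,-0.15]
    - [0,0,-0.2]
    - [0,0,-0.2]
  twist: [0,0,0,0,0,0,0,0]

```text
time_s: 8.1
position: [0.4116, -0.4702, 0.1907]
eef_rot: [3.131, 0.007, 1.497]
force: [0.2, -1.3, 0.1]
grip_width: 0.0475
finger_force: 0.0
```

```bash
cat > look.py <<'E'
from fit import *; from tote import *; import sys
np.set_printoptions(precision=4,suppress=True)
def snap(n):
    for c in('scene','top'): cv2.imwrite(f'pics/{c}{n}.png',r.read_camera(c)[:,:,::-1])
    return load(n)
def bedshoes(im):
    """shoes by network in both views, matched by ray gap, then fitted"""
    D={c:[x['point'][::-1] for x in r.outline_of(c,'shoe0')] for c in('scene','top')};out=[]
    for b in D['top']:
        x,y,_=atz('top',b,.03)
        if not(.40<x<.74 and -.26<y<.14): continue
        f=min((fit(im,shoe,[x,y,w,.01],4,[.004,.004,.1,.004]) for w in(1.3,1.45,1.6,1.75,1.9)),key=lambda o:o[1])
        if not any(np.hypot(*(f[0][:2]-o[0][:2]))<.02 for o in out): out.append(f)
    return out
def step(n):
    im=snap(n)
    o=bedshoes(im)
    for p,e in o: print('shoe',p,round(e,2))
    s=r.state();print(s['time_s'],s['position'],s['grip_width'])
E
python3 -c "
from look import *
step(1)
for w in ((.5673,-.148,.14,1.742),(.4834,-.1468,.14,1.744)):print();plan([w,w[:2]+(.012,w[3])])"
```

```text
shoe [ 0.5671 -0.148   1.7406  0.0084] 0.35
shoe [ 0.4997 -0.041   1.5996  0.0099] 0.54
shoe [ 0.5633 -0.0463  1.7834  0.0074] 0.56
shoe [ 0.4836 -0.1465  1.7442  0.0071] 0.76
8.3 [ 0.4095 -0.4661  0.181 ] 0.048265297601001615

[0.567, -0.148, 0.14, 1.742] travel [0.2055, 0.0839, 0.0256] twist -0.155 rows>= 5
[0.567, -0.148, 0.14, 1.742] travel [0.1938, 0.1082, 0.0256] twist -0.155 rows>= 5
[0.567, -0.148, 0.012, 1.742] travel [-0.0, -0.0, 0.1601] twist -0.001 rows>= 4

[0.483, -0.147, 0.14, 1.744] travel [0.2024, 0.0315, 0.0256] twist -0.157 rows>= 4
[0.483, -0.147, 0.14, 1.744] travel [0.197, 0.0562, 0.0256] twist -0.157 rows>= 4
[0.483, -0.147, 0.012, 1.744] travel [0.0, -0.0, 0.1601] twist 0.001 rows>= 4
```

Request:
arm_command:
  jaw: [-0.15,-0.15,-0.15,-0.15,-0.15,-0.15]
  travel:
    - [0.206,0.084,0.026]
    - [0.206,0.084,0.026]
    - [0.206,0.084,0.026]
    - [0.206,0.084,0.026]
    - [0.206,0.084,0.026]
    - [0.206,0.084,0.026]
  twist: [-0.155,-0.155,-0.155,-0.155,-0.155,-0.155]

```text
time_s: 8.8
position: [0.4904, -0.3015, 0.1582]
eef_rot: [-3.139, -0.003, 1.627]
force: [0.8, 0.0, 0.9]
grip_width: 0.0498
finger_force: 0.0
```

Request:
arm_command:
  jaw: [-0.15,-0.15,-0.15,-0.15,-0.15,-0.15,-0.15]
  travel:
    - [0.194,0.108,0.026]
    - [0.194,0.108,0.026]
    - [0.194,0.108,0.026]
    - [0.194,0.108,0.026]
    - [0.194,0.108,0.026]
    - [0.194,0.108,0.026]
    - [0.194,0.108,0.026]
  twist: [-0.155,-0.155,-0.155,-0.155,-0.155,-0.155,-0.155]

```text
time_s: 9.38
position: [0.5667, -0.1479, 0.1383]
eef_rot: [-3.139, 0.0, 1.742]
force: [-0.4, -0.9, 0.6]
grip_width: 0.0498
finger_force: 0.0
```

Request:
arm_command:
  jaw: [-0.15,-0.15,-0.15,-0.15,-0.15,-0.15,-0.15]
  travel:
    - [0,0,0.04]
    - [0,0,0.08]
    - [0,0,0.11]
    - [0,0,0.135]
    - [0,0,0.15]
    - [0,0,0.16]
    - [0,0,0.16]
  twist: [0,0,0,0,0,0,0]

```text
time_s: 9.97
position: [0.5664, -0.1497, 0.0114]
eef_rot: [-3.14, 0.0, 1.739]
force: [-0.3, -0.4, -0.2]
grip_width: 0.0501
finger_force: 0.0
```

Request:
arm_command:
  jaw: [0.6,0.6,0.6,0.6,0.6,0.6]
  travel:
    - [0,0,0]
    - [0,0,0]
    - [0,0,0]
    - [0,0,0]
    - [0,0,0]
    - [0,0,0]
  twist: [0,0,0,0,0,0]

```text
time_s: 10.47
position: [0.5674, -0.148, 0.0117]
eef_rot: [3.141, 0.0, 1.741]
force: [-1.3, -0.4, 2.5]
grip_width: 0.028
finger_force: 25.0
```

Request:
arm_command:
  jaw: [0.6,0.6,0.6,0.6,0.6,0.6,0.6,0.6]
  travel:
    - [0,0,-0.02]
    - [0,0,-0.05]
    - [0,0,-0.1]
    - [0,0,-0.15]
    - [0,0,-0.2]
    - [0,0,-0.22]
    - [0,0,-0.22]
    - [0,0,-0.22]
  twist: [0,0,0,0,0,0,0,0]

```text
time_s: 11.13
position: [0.5677, -0.1478, 0.188]
eef_rot: [3.14, 0.0, 1.741]
force: [-0.9, -0.3, -1.7]
grip_width: 0.0278
finger_force: 25.0
```

```bash
python3 -c "
from tote import *
plan(drop(1))"
```

```text
[0.535, -0.476, 0.19, 1.497] travel [-0.199, -0.0548, -0.0013] twist 0.156 rows>= 4
[0.535, -0.476, 0.19, 1.497] travel [-0.2042, -0.0301, -0.0013] twist 0.156 rows>= 4
[0.535, -0.476, 0.03, 1.497] travel [0.0001, 0.0, 0.2001] twist -0.001 rows>= 4
[0.535, -0.476, 0.19, 1.497] travel [-0.0, 0.0, -0.2] twist 0.0 rows>= 4
```

Request:
arm_command:
  jaw: [0.6,0.6,0.6,0.6,0.6]
  travel:
    - [-0.199,-0.055,0]
    - [-0.199,-0.055,0]
    - [-0.199,-0.055,0]
    - [-0.199,-0.055,0]
    - [-0.199,-0.055,0]
  twist: [0.156,0.156,0.156,0.156,0.156]

```text
time_s: 11.55
position: [0.546, -0.3216, 0.1855]
eef_rot: [-3.137, 0.004, 1.608]
force: [-1.6, -0.7, -1.0]
grip_width: 0.0281
finger_force: 25.0
```

Request:
arm_command:
  jaw: [0.6,0.6,0.6,0.6,0.6,0.6,0.6]
  travel:
    - [-0.204,-0.03,0]
    - [-0.204,-0.03,0]
    - [-0.204,-0.03,0]
    - [-0.204,-0.03,0]
    - [-0.204,-0.03,0]
    - [-0.204,-0.03,0]
    - [-0.204,-0.03,0]
  twist: [0.156,0.156,0.156,0.156,0.156,0.156,0.156]

```text
time_s: 12.13
position: [0.5341, -0.4759, 0.185]
eef_rot: [-3.139, -0.002, 1.495]
force: [0.3, -0.4, -0.2]
grip_width: 0.0275
finger_force: 25.0
```

Request:
arm_command:
  jaw: [0.6,0.6,0.6,0.6,0.6,0.6,0.6]
  travel:
    - [0,0,0.04]
    - [0,0,0.08]
    - [0,0,0.12]
    - [0,0,0.16]
    - [0,0,0.19]
    - [0,0,0.21]
    - [0,0,0.21]
  twist: [0,0,0,0,0,0,0]

```text
time_s: 12.72
position: [0.534, -0.4727, 0.015]
eef_rot: [-3.137, -0.004, 1.498]
force: [-0.4, 1.0, -1.0]
grip_width: 0.0281
finger_force: 25.0
```

Request:
arm_command:
  jaw: [-0.1,-0.1,-0.1,-0.1,-0.1,-0.1,-0.1,-0.1]
  travel:
    - [0,0,0]
    - [0,0,0]
    - [0,0,0]
    - [0,0,-0.05]
    - [0,0,-0.1]
    - [0,0,-0.15]
    - [0,0,-0.2]
    - [0,0,-0.2]
  twist: [0,0,0,0,0,0,0,0]

```text
time_s: 13.38
position: [0.537, -0.48, 0.1909]
eef_rot: [3.13, 0.008, 1.496]
force: [-0.7, -0.8, 0.9]
grip_width: 0.0477
finger_force: 0.0
```

```bash
python3 -c "
from look import *
step(2)
for w in ((.4835,-.1466,.14,1.744),):print();plan([w,w[:2]+(.012,w[3])])"
```

```text
shoe [ 0.4997 -0.0411  1.6018  0.0098] 0.48
shoe [ 0.563  -0.0462  1.7859  0.0078] 0.56
shoe [ 0.4835 -0.1468  1.7426  0.0085] 0.65
13.5833 [ 0.5347 -0.4762  0.1796] 0.04771455184576985

[0.484, -0.147, 0.14, 1.744] travel [0.203, -0.0473, 0.0247] twist -0.158 rows>= 5
[0.484, -0.147, 0.14, 1.744] travel [0.2073, -0.0218, 0.0247] twist -0.158 rows>= 5
[0.484, -0.147, 0.012, 1.744] travel [0.0001, 0.0, 0.1601] twist 0.0 rows>= 4
```

Request:
arm_command:
  jaw: [-0.15,-0.15,-0.15,-0.15,-0.15,-0.15]
  travel:
    - [0.203,-0.047,0.025]
    - [0.203,-0.047,0.025]
    - [0.203,-0.047,0.025]
    - [0.203,-0.047,0.025]
    - [0.203,-0.047,0.025]
    - [0.203,-0.047,0.025]
  twist: [-0.158,-0.158,-0.158,-0.158,-0.158,-0.158]

```text
time_s: 14.08
position: [0.5094, -0.3076, 0.158]
eef_rot: [-3.14, -0.003, 1.625]
force: [0.2, -0.7, -0.7]
grip_width: 0.05
finger_force: 0.0
```

Request:
arm_command:
  jaw: [-0.15,-0.15,-0.15,-0.15,-0.15,-0.15,-0.15]
  travel:
    - [0.207,-0.022,0.025]
    - [0.207,-0.022,0.025]
    - [0.207,-0.022,0.025]
    - [0.207,-0.022,0.025]
    - [0.207,-0.022,0.025]
    - [0.207,-0.022,0.025]
    - [0.207,-0.022,0.025]
  twist: [-0.158,-0.158,-0.158,-0.158,-0.158,-0.158,-0.158]

```text
time_s: 14.67
position: [0.4837, -0.1484, 0.1394]
eef_rot: [-3.141, 0.001, 1.743]
force: [0.4, -0.2, -0.3]
grip_width: 0.0499
finger_force: 0.0
```

Request:
arm_command:
  jaw: [-0.15,-0.15,-0.15,-0.15,-0.15,-0.15,-0.15]
  travel:
    - [0,0,0.04]
    - [0,0,0.08]
    - [0,0,0.11]
    - [0,0,0.135]
    - [0,0,0.15]
    - [0,0,0.16]
    - [0,0,0.16]
  twist: [0,0,0,0,0,0,0]

```text
time_s: 15.25
position: [0.4833, -0.1491, 0.0113]
eef_rot: [-3.14, 0.001, 1.742]
force: [0.6, 0.4, -0.2]
grip_width: 0.05
finger_force: 0.0
```

Request:
arm_command:
  jaw: [0.6,0.6,0.6,0.6,0.6,0.6]
  travel:
    - [0,0,0]
    - [0,0,0]
    - [0,0,0]
    - [0,0,0]
    - [0,0,0]
    - [0,0,0]
  twist: [0,0,0,0,0,0]

```text
time_s: 15.75
position: [0.4839, -0.1473, 0.0117]
eef_rot: [3.141, 0.0, 1.744]
force: [-0.9, 0.9, 2.3]
grip_width: 0.0278
finger_force: 25.0
```

Request:
arm_command:
  jaw: [0.6,0.6,0.6,0.6,0.6,0.6,0.6,0.6]
  travel:
    - [0,0,-0.02]
    - [0,0,-0.05]
    - [0,0,-0.1]
    - [0,0,-0.15]
    - [0,0,-0.2]
    - [0,0,-0.22]
    - [0,0,-0.22]
    - [0,0,-0.22]
  twist: [0,0,0,0,0,0,0,0]

```text
time_s: 16.42
position: [0.484, -0.1469, 0.1879]
eef_rot: [3.14, -0.0, 1.745]
force: [0.1, 0.7, -1.2]
grip_width: 0.0276
finger_force: 25.0
```

```bash
python3 -c "
from tote import *
plan(drop(2))"
```

```text
[0.473, -0.472, 0.19, 1.497] travel [-0.1989, -0.0416, -0.0013] twist 0.158 rows>= 4
[0.473, -0.472, 0.19, 1.497] travel [-0.2025, -0.0167, -0.0013] twist 0.158 rows>= 4
[0.473, -0.472, 0.03, 1.497] travel [0.0, -0.0, 0.2] twist -0.001 rows>= 4
[0.473, -0.472, 0.19, 1.497] travel [0.0, -0.0, -0.2] twist 0.0 rows>= 4
```

Request:
arm_command:
  jaw: [0.6,0.6,0.6,0.6,0.6]
  travel:
    - [-0.199,-0.042,0]
    - [-0.199,-0.042,0]
    - [-0.199,-0.042,0]
    - [-0.199,-0.042,0]
    - [-0.199,-0.042,0]
  twist: [0.158,0.158,0.158,0.158,0.158]

```text
time_s: 16.83
position: [0.4744, -0.3174, 0.1857]
eef_rot: [-3.138, 0.004, 1.612]
force: [-1.3, 0.5, -0.5]
grip_width: 0.028
finger_force: 25.0
```

Request:
arm_command:
  jaw: [0.6,0.6,0.6,0.6,0.6,0.6,0.6]
  travel:
    - [-0.202,-0.017,0]
    - [-0.202,-0.017,0]
    - [-0.202,-0.017,0]
    - [-0.202,-0.017,0]
    - [-0.202,-0.017,0]
    - [-0.202,-0.017,0]
    - [-0.202,-0.017,0]
  twist: [0.158,0.158,0.158,0.158,0.158,0.158,0.158]

```text
time_s: 17.42
position: [0.4717, -0.4712, 0.1852]
eef_rot: [-3.139, -0.002, 1.495]
force: [-0.7, 0.3, -1.1]
grip_width: 0.0279
finger_force: 25.0
```

Request:
arm_command:
  jaw: [0.6,0.6,0.6,0.6,0.6,0.6,0.6]
  travel:
    - [0,0,0.04]
    - [0,0,0.08]
    - [0,0,0.12]
    - [0,0,0.16]
    - [0,0,0.19]
    - [0,0,0.21]
    - [0,0,0.21]
  twist: [0,0,0,0,0,0,0]

```text
time_s: 18.0
position: [0.4716, -0.4675, 0.015]
eef_rot: [-3.137, -0.005, 1.499]
force: [-0.3, 0.5, -1.8]
grip_width: 0.0283
finger_force: 25.0
```

Request:
arm_command:
  jaw: [-0.1,-0.1,-0.1,-0.1,-0.1,-0.1,-0.1,-0.1]
  travel:
    - [0,0,0]
    - [0,0,0]
    - [0,0,0]
    - [0,0,-0.05]
    - [0,0,-0.1]
    - [0,0,-0.15]
    - [0,0,-0.2]
    - [0,0,-0.2]
  twist: [0,0,0,0,0,0,0,0]

```text
time_s: 18.67
position: [0.4745, -0.4753, 0.1897]
eef_rot: [3.131, 0.008, 1.495]
force: [-1.5, -1.5, 1.1]
grip_width: 0.048
finger_force: 0.0
```

```bash
python3 -c "
from look import *
step(3)
for w in ((.4997,-.041,.14,1.60),):print();plan([w,w[:2]+(.012,w[3])])"
```

```text
shoe [ 0.4996 -0.0411  1.5998  0.0104] 0.54
18.8667 [ 0.4724 -0.4713  0.1792] 0.0479096443030887

[0.5, -0.041, 0.14, 1.6] travel [0.2695, -0.003, 0.0245] twist -0.066 rows>= 6
[0.5, -0.041, 0.14, 1.6] travel [0.2693, 0.011, 0.0245] twist -0.066 rows>= 6
[0.5, -0.041, 0.012, 1.6] travel [-0.0001, 0.0, 0.16] twist 0.0 rows>= 4
```

Request:
arm_command:
  jaw: [-0.15,-0.15,-0.15,-0.15,-0.15,-0.15,-0.15]
  travel:
    - [0.27,-0.003,0.025]
    - [0.27,-0.003,0.025]
    - [0.27,-0.003,0.025]
    - [0.27,-0.003,0.025]
    - [0.27,-0.003,0.025]
    - [0.27,-0.003,0.025]
    - [0.27,-0.003,0.025]
  twist: [-0.066,-0.066,-0.066,-0.066,-0.066,-0.066,-0.066]

```text
time_s: 19.45
position: [0.4864, -0.2513, 0.1578]
eef_rot: [-3.139, -0.003, 1.555]
force: [0.3, -0.5, 0.6]
grip_width: 0.05
finger_force: 0.0
```

Request:
arm_command:
  jaw: [-0.15,-0.15,-0.15,-0.15,-0.15,-0.15,-0.15,-0.15]
  travel:
    - [0.269,0.011,0.025]
    - [0.269,0.011,0.025]
    - [0.269,0.011,0.025]
    - [0.269,0.011,0.025]
    - [0.269,0.011,0.025]
    - [0.269,0.011,0.025]
    - [0.269,0.011,0.025]
    - [0.269,0.011,0.025]
  twist: [-0.066,-0.066,-0.066,-0.066,-0.066,-0.066,-0.066,-0.066]

```text
time_s: 20.12
position: [0.4996, -0.0424, 0.1388]
eef_rot: [-3.14, 0.001, 1.6]
force: [-1.2, -1.3, -0.0]
grip_width: 0.0501
finger_force: 0.0
```

Request:
arm_command:
  jaw: [-0.15,-0.15,-0.15,-0.15,-0.15,-0.15,-0.15]
  travel:
    - [0,0,0.04]
    - [0,0,0.08]
    - [0,0,0.11]
    - [0,0,0.135]
    - [0,0,0.15]
    - [0,0,0.16]
    - [0,0,0.16]
  twist: [0,0,0,0,0,0,0]

```text
time_s: 20.7
position: [0.4995, -0.0434, 0.0112]
eef_rot: [-3.14, 0.001, 1.597]
force: [0.8, 0.6, -0.0]
grip_width: 0.05
finger_force: 0.0
```

Request:
arm_command:
  jaw: [0.6,0.6,0.6,0.6,0.6,0.6]
  travel:
    - [0,0,0]
    - [0,0,0]
    - [0,0,0]
    - [0,0,0]
    - [0,0,0]
    - [0,0,0]
  twist: [0,0,0,0,0,0]

```text
time_s: 21.2
position: [0.5, -0.0414, 0.0117]
eef_rot: [3.141, 0.0, 1.6]
force: [-0.7, -0.5, 2.5]
grip_width: 0.0281
finger_force: 25.0
```

Request:
arm_command:
  jaw: [0.6,0.6,0.6,0.6,0.6,0.6,0.6,0.6]
  travel:
    - [0,0,-0.02]
    - [0,0,-0.05]
    - [0,0,-0.1]
    - [0,0,-0.15]
    - [0,0,-0.2]
    - [0,0,-0.22]
    - [0,0,-0.22]
    - [0,0,-0.22]
  twist: [0,0,0,0,0,0,0,0]

```text
time_s: 21.87
position: [0.5002, -0.041, 0.1879]
eef_rot: [3.14, -0.001, 1.6]
force: [-0.1, 0.2, -1.5]
grip_width: 0.0277
finger_force: 25.0
```

```bash
python3 -c "
from tote import *
plan(drop(3))"
```

```text
[0.42, -0.352, 0.19, 1.497] travel [-0.3852, -0.1115, -0.0026] twist 0.131 rows>= 8
[0.42, -0.352, 0.03, 1.497] travel [0.0, 0.0, 0.2] twist 0.0 rows>= 4
[0.42, -0.352, 0.19, 1.497] travel [0.0, 0.0, -0.2] twist 0.0 rows>= 4
```

Request:
arm_command:
  jaw: [0.6,0.6,0.6,0.6,0.6,0.6,0.6,0.6]
  travel:
    - [-0.385,-0.111,0]
    - [-0.385,-0.111,0]
    - [-0.385,-0.111,0]
    - [-0.385,-0.111,0]
    - [-0.385,-0.111,0]
    - [-0.385,-0.111,0]
    - [-0.385,-0.111,0]
    - [-0.385,-0.111,0]
  twist: [0.131,0.131,0.131,0.131,0.131,0.131,0.131,0.131]

```text
time_s: 22.53
position: [0.4173, -0.3548, 0.1859]
eef_rot: [-3.139, 0.001, 1.494]
force: [-0.2, -0.2, -1.0]
grip_width: 0.0277
finger_force: 25.0
```

Request:
arm_command:
  jaw: [0.6,0.6,0.6,0.6,0.6,0.6,0.6,0.6]
  travel:
    - [0,0,0]
    - [0,0,0.04]
    - [0,0,0.08]
    - [0,0,0.12]
    - [0,0,0.16]
    - [0,0,0.19]
    - [0,0,0.21]
    - [0,0,0.21]
  twist: [0,0,0,0,0,0,0,0]

```text
time_s: 23.2
position: [0.4165, -0.3496, 0.0146]
eef_rot: [-3.134, -0.002, 1.496]
force: [-1.2, 0.4, -1.0]
grip_width: 0.0278
finger_force: 25.0
```

Request:
arm_command:
  jaw: [-0.1,-0.1,-0.1,-0.1,-0.1,-0.1,-0.1,-0.1]
  travel:
    - [0,0,0]
    - [0,0,0]
    - [0,0,0]
    - [0,0,-0.05]
    - [0,0,-0.1]
    - [0,0,-0.15]
    - [0,0,-0.2]
    - [0,0,-0.2]
  twist: [0,0,0,0,0,0,0,0]

```text
time_s: 23.87
position: [0.4226, -0.3549, 0.1877]
eef_rot: [3.13, 0.004, 1.496]
force: [0.8, -0.9, -0.1]
grip_width: 0.0476
finger_force: 0.0
```

```bash
python3 -c "
from look import *
step(4)
for w in ((.563,-.046,.14,1.783),):print();plan([w,w[:2]+(.012,w[3])])"
```

```text
shoe [ 0.5636 -0.0473  1.782   0.0073] 0.2
24.0667 [ 0.4199 -0.3513  0.1793] 0.04817524125626975

[0.563, -0.046, 0.14, 1.783] travel [0.1969, 0.0752, 0.0246] twist -0.182 rows>= 5
[0.563, -0.046, 0.14, 1.783] travel [0.1842, 0.1024, 0.0246] twist -0.182 rows>= 5
[0.563, -0.046, 0.012, 1.783] travel [-0.0, -0.0, 0.1599] twist 0.0 rows>= 4
```

View pics/scene4.png

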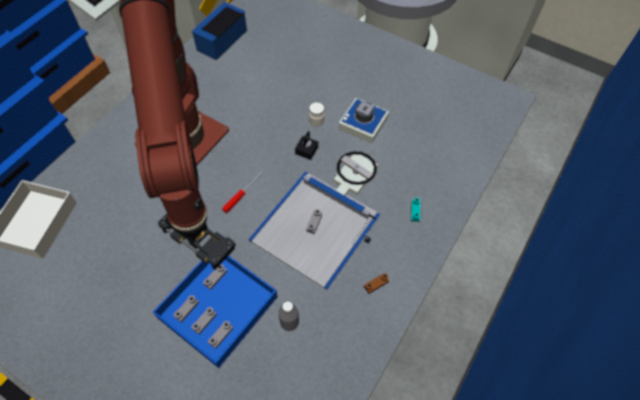

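Four shoes lie flat in the tote at (215,275), (186,307), (203,320) and (220,333). One is left on the bed at (314,221).

Request:
arm_command:
  jaw: [-0.15,-0.15,-0.15,-0.15,-0.15,-0.15]
  travel:
    - [0.197,0.075,0.025]
    - [0.197,0.075,0.025]
    - [0.197,0.075,0.025]
    - [0.197,0.075,0.025]
    - [0.197,0.075,0.025]
    - [0.197,0.075,0.025]
  twist: [-0.182,-0.182,-0.182,-0.182,-0.182,-0.182]

```text
time_s: 24.57
position: [0.4917, -0.1956, 0.1577]
eef_rot: [-3.139, -0.001, 1.646]
force: [0.0, -1.4, 0.2]
grip_width: 0.0498
finger_force: 0.0
```

Request:
arm_command:
  jaw: [-0.15,-0.15,-0.15,-0.15,-0.15,-0.15,-0.15]
  travel:
    - [0.184,0.102,0.025]
    - [0.184,0.102,0.025]
    - [0.184,0.102,0.025]
    - [0.184,0.102,0.025]
    - [0.184,0.102,0.025]
    - [0.184,0.102,0.025]
    - [0.184,0.102,0.025]
  twist: [-0.182,-0.182,-0.182,-0.182,-0.182,-0.182,-0.182]

```text
time_s: 25.15
position: [0.562, -0.0483, 0.1387]
eef_rot: [-3.14, 0.001, 1.781]
force: [0.4, 0.1, 1.1]
grip_width: 0.0501
finger_force: 0.0
```

Request:
arm_command:
  jaw: [-0.15,-0.15,-0.15,-0.15,-0.15,-0.15,-0.15]
  travel:
    - [0,0,0.04]
    - [0,0,0.08]
    - [0,0,0.11]
    - [0,0,0.135]
    - [0,0,0.15]
    - [0,0,0.16]
    - [0,0,0.16]
  twist: [0,0,0,0,0,0,0]

```text
time_s: 25.73
position: [0.5621, -0.0486, 0.0114]
eef_rot: [-3.14, 0.0, 1.78]
force: [0.5, -0.2, -0.5]
grip_width: 0.0501
finger_force: 0.0
```

Request:
arm_command:
  jaw: [0.6,0.6,0.6,0.6,0.6,0.6]
  travel:
    - [0,0,0]
    - [0,0,0]
    - [0,0,0]
    - [0,0,0]
    - [0,0,0]
    - [0,0,0]
  twist: [0,0,0,0,0,0]

```text
time_s: 26.23
position: [0.5629, -0.0466, 0.0117]
eef_rot: [3.141, 0.0, 1.783]
force: [0.4, -0.9, 3.2]
grip_width: 0.0278
finger_force: 25.0
```

Request:
arm_command:
  jaw: [0.6,0.6,0.6,0.6,0.6,0.6,0.6,0.6]
  travel:
    - [0,0,-0.02]
    - [0,0,-0.05]
    - [0,0,-0.1]
    - [0,0,-0.15]
    - [0,0,-0.2]
    - [0,0,-0.22]
    - [0,0,-0.22]
    - [0,0,-0.22]
  twist: [0,0,0,0,0,0,0,0]

```text
time_s: 26.9
position: [0.5631, -0.0462, 0.188]
eef_rot: [3.14, -0.0, 1.783]
force: [-0.4, -0.4, -1.7]
grip_width: 0.0277
finger_force: 25.0
```

```bash
python3 -c "
from tote import *
plan(drop(4))"
```

```text
[0.482, -0.356, 0.19, 1.497] travel [-0.3573, -0.1808, -0.0026] twist 0.364 rows>= 8
[0.482, -0.356, 0.03, 1.497] travel [-0.0, -0.0, 0.2] twist 0.0 rows>= 4
[0.482, -0.356, 0.19, 1.497] travel [-0.0, -0.0, -0.2] twist 0.0 rows>= 4
```

Request:
arm_command:
  jaw: [0.6,0.6,0.6,0.6,0.6,0.6,0.6,0.6]
  travel:
    - [-0.357,-0.181,0]
    - [-0.357,-0.181,0]
    - [-0.357,-0.181,0]
    - [-0.357,-0.181,0]
    - [-0.357,-0.181,0]
    - [-0.357,-0.181,0]
    - [-0.357,-0.181,0]
    - [-0.357,-0.181,0]
  twist: [0.364,0.364,0.364,0.364,0.364,0.364,0.364,0.364]

```text
time_s: 27.57
position: [0.4783, -0.3595, 0.1856]
eef_rot: [-3.139, 0.001, 1.494]
force: [0.1, -0.8, -0.6]
grip_width: 0.0281
finger_force: 25.0
```

Request:
arm_command:
  jaw: [0.6,0.6,0.6,0.6,0.6,0.6,0.6,0.6]
  travel:
    - [0,0,0]
    - [0,0,0.04]
    - [0,0,0.08]
    - [0,0,0.12]
    - [0,0,0.16]
    - [0,0,0.19]
    - [0,0,0.21]
    - [0,0,0.21]
  twist: [0,0,0,0,0,0,0,0]

```text
time_s: 28.23
position: [0.4779, -0.3539, 0.0141]
eef_rot: [-3.133, -0.003, 1.497]
force: [-0.9, -0.0, -0.9]
grip_width: 0.0274
finger_force: 25.0
```

Request:
arm_command:
  jaw: [-0.1,-0.1,-0.1,-0.1,-0.1,-0.1,-0.1,-0.1]
  travel:
    - [0,0,0]
    - [0,0,0]
    - [0,0,0]
    - [0,0,-0.05]
    - [0,0,-0.1]
    - [0,0,-0.15]
    - [0,0,-0.2]
    - [0,0,-0.2]
  twist: [0,0,0,0,0,0,0,0]

```text
time_s: 28.9
position: [0.484, -0.3593, 0.1885]
eef_rot: [3.13, 0.004, 1.496]
force: [0.5, -0.9, 0.9]
grip_width: 0.0478
finger_force: 0.0
```

```bash
cat > tips.py <<'E'
from look import *
F=np.array([.5695,-.0506]);fy=-.030
def tips(reps=4):
    for n,z in(('mark_tip',.038),('gate_tip',.038)):
        for c in('scene','top'):
            A=[]
            for _ in range(reps):
                r.read_camera(c)
                for d in r.landmark_of(c,n):
                    w=atz(c,d['point'][::-1],z)[:2]-F;q=[np.cos(fy)*w[0]+np.sin(fy)*w[1],-np.sin(fy)*w[0]+np.cos(fy)*w[1]]
                    if .12<q[0]<.18: A.append(q)
            if A: print(n,c,len(A),np.median(A,0),np.std(A,0))
def crop(n):
    im=load(n);t=im['top'][140:175,290:350];s=im['scene'][195:255,330:400]
    cv2.imwrite(f'pics/tip{n}.png',np.hstack([cv2.resize(t,(600,350),interpolation=2)[:,:380],cv2.resize(s,(408,350),interpolation=2)]))
E
python3 -c "
from tips import *
step(5);tips();crop(5)
plan([(.5769,.1824,.16,3.025),(.5769,.1824,.032,3.025)])"
```

```text
29.1 [ 0.4812 -0.3558  0.1793] 0.047887934222480645
mark_tip scene 4 [0.1444 0.0422] [0.0052 0.0046]
mark_tip top 4 [0.1535 0.0516] [0.0032 0.0019]
gate_tip scene 3 [0.1377 0.1152] [0.0053 0.004 ]
gate_tip top 4 [0.1517 0.102 ] [0.004  0.0048]
[0.577, 0.182, 0.16, 3.025] travel [0.3401, 0.0348, 0.0121] twist -0.973 rows>= 7
[0.577, 0.182, 0.16, 3.025] travel [0.2215, 0.2605, 0.0121] twist -0.973 rows>= 7
[0.577, 0.182, 0.032, 3.025] travel [0.0, -0.0001, 0.16] twist 0.0 rows>= 4
```

View pics/tip5.png

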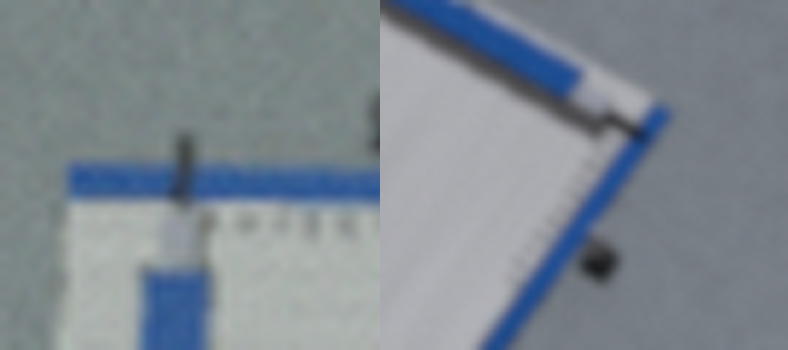

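The crop shows the pointer at top (308.0, 155) with its tip at row ~153. The mark's black foot is at scene (367.4, 239.6); its grey steel blends into the bench. I'll take the foot position from dark centroids in both views.

```bash
cat >> tips.py <<'E'
def dark(im,c,box):
    u0,v0,u1,v1=box;g=im[c][v0:v1,u0:u1].astype(float).mean(2);b=np.median(g);w=np.clip(b-15-g,0,None)
    V,U=np.mgrid[v0:v1,u0:u1];return np.array([(w*U).sum(),(w*V).sum()])/w.sum()
def fl(P): w=np.array(P[:2])-F;return np.array([np.cos(fy)*w[0]+np.sin(fy)*w[1],-np.sin(fy)*w[0]+np.cos(fy)*w[1]])
E
python3 -c "
from tips import *
for n in (0,5):
    im=load(n)
    a=dark(im,'scene',(362,234,374,246));b=dark(im,'top',(324,146,336,158));p,g=tri(a,b);print(a,b,p,g,fl(p))
    for z in (0,.005,.01,.02):print(z,fl(atz('scene',a,z)),fl(atz('top',b,z)))
def wheel(p):
    q=lambda P:place(P,p[0],p[1],p[2])
    return [(1,q(cyl(.132,.036,.052))),(2,q(cyl(.108,.052,.052))),(3,q(box(.108,.022,.036,.052))),(4,q(quad(.108,.022,.052)))]
print('wheel',*fit(load(5),wheel,[.574,.181,-.1],2,[.004,.004,.1]))
G=lambda p:[(1,place(box(.24,.012,.01,.049,0,p[0]),F[0],F[1],fy)),(2,place(quad(p[1],.012,.049,0,p[0]),F[0],F[1],fy))]
for c in ('scene','top'):print('gate',c,*fit(load(5),G,[.112,.2],3,[.004,.01],(c,)))
"
```

```text
[366.7564 239.3733] [329.122  152.7229] [ 0.7262 -0.0048  0.0041] 0.0002560920773480325 [0.1553 0.0505]
0 [0.1546 0.0526] [0.1563 0.0504]
0.005 [0.1555 0.0502] [0.1549 0.0504]
0.01 [0.1565 0.0477] [0.1536 0.0504]
0.02 [0.1584 0.0428] [0.1508 0.0503]
[366.7353 239.3689] [329.114  152.7066] [ 0.7262 -0.0048  0.0042] 0.00014459957079292473 [0.1553 0.0505]
0 [0.1545 0.0526] [0.1564 0.0504]
0.005 [0.1555 0.0501] [0.155  0.0504]
0.01 [0.1564 0.0477] [0.1536 0.0504]
0.02 [0.1584 0.0428] [0.1509 0.0503]
wheel [ 0.5769  0.1824 -0.1162] 0.7095124963800864
gate scene [0.1134 0.2   ] 0.5786835914045161
gate top [0.1129 0.1973] 0.3396598965333092
```

Request:
arm_command:
  jaw: [-0.15,-0.15,-0.15,-0.15,-0.15,-0.15,-0.15,-0.15]
  travel:
    - [0.34,0.035,0.012]
    - [0.34,0.035,0.012]
    - [0.34,0.035,0.012]
    - [0.34,0.035,0.012]
    - [0.34,0.035,0.012]
    - [0.34,0.035,0.012]
    - [0.34,0.035,0.012]
    - [0.34,0.035,0.012]
  twist: [-0.973,-0.973,-0.973,-0.973,-0.973,-0.973,-0.973,-0.973]

```text
time_s: 31.37
position: [0.5302, -0.0801, 0.1694]
eef_rot: [3.14, -0.002, 2.271]
force: [0.7, -0.3, 0.7]
grip_width: 0.05
finger_force: 0.0
```

Request:
arm_command:
  jaw: [-0.15,-0.15,-0.15,-0.15,-0.15,-0.15,-0.15,-0.15]
  travel:
    - [0.222,0.26,0.012]
    - [0.222,0.26,0.012]
    - [0.222,0.26,0.012]
    - [0.222,0.26,0.012]
    - [0.222,0.26,0.012]
    - [0.222,0.26,0.012]
    - [0.222,0.26,0.012]
    - [0.222,0.26,0.012]
  twist: [-0.973,-0.973,-0.973,-0.973,-0.973,-0.973,-0.973,-0.973]

```text
time_s: 32.03
position: [0.5761, 0.1892, 0.1593]
eef_rot: [3.14, -0.001, 3.034]
force: [-1.6, -0.0, -0.6]
grip_width: 0.05
finger_force: 0.0
```

```bash
python3 -c "
from plan import *
r.read_camera('top');r.read_camera('top');s=r.state();print(s['position'],s['eef_rot'],s['joint_positions'],s['grip_width'])
plan([(.5769,.1824,.032,3.025)])"
```

```text
[0.57653206 0.18252951 0.1597249 ] [-3.14052668e+00 -3.65023264e-04  3.02570842e+00] [-0.72481441  0.2940928   0.41778341  1.67888097 -0.12584486  1.1961498
  1.17820377] 0.04997078737168298
[0.577, 0.182, 0.032, 3.025] travel [-0.0005, -0.0001, 0.1597] twist 0.001 rows>= 4
```

Request:
arm_command:
  jaw: [-0.15,-0.15,-0.15,-0.15,-0.15,-0.15,-0.15,-0.15]
  travel:
    - [0,0,0.04]
    - [0,0,0.08]
    - [0,0,0.11]
    - [0,0,0.13]
    - [0,0,0.145]
    - [0,0,0.155]
    - [0,0,0.159]
    - [0,0,0.159]
  twist: [0,0,0,0,0,0,0,0]

```text
time_s: 32.8
position: [0.5768, 0.1817, 0.033]
eef_rot: [-3.141, 0.0, 3.024]
force: [-0.7, -0.1, -0.2]
grip_width: 0.0501
finger_force: 0.0
```

Request:
arm_command:
  jaw: [0.8,0.8,0.8,0.8,0.8,0.8,0.8]
  travel:
    - [0,0,0]
    - [0,0,0]
    - [0,0,0]
    - [0,0,0]
    - [0,0,0]
    - [0,0,0]
    - [0,0,0]
  twist: [0,0,0,0,0,0,0]
  force: 20

```text
time_s: 33.38
position: [0.5769, 0.1836, 0.0335]
eef_rot: [3.14, 0.001, 3.026]
force: [1.1, 5.3, 2.3]
grip_width: 0.0219
finger_force: 20.0
```

Request:
arm_command:
  jaw: [0.8,0.8,0.8,0.8,0.8,0.8,0.8,0.8]
  travel:
    - [0,0,0]
    - [0,0,0]
    - [0,0,0]
    - [0,0,0]
    - [0,0,0]
    - [0,0,0]
    - [0,0,0]
    - [0,0,0]
  twist: [0.12,0.25,0.37,0.5,0.62,0.75,0.87,0.95]

```text
time_s: 34.05
position: [0.5766, 0.1832, 0.0335]
eef_rot: [3.141, -0.0, 2.275]
force: [-1.7, 2.8, 4.6]
grip_width: 0.0221
finger_force: 20.0
```

```bash
python3 -c "
from plan import *
s=r.state();print(s['position'],s['eef_rot'],s['joint_positions'][6],s['grip_width'],s['force'],s['wrist_torque'])"
```

```text
[0.57655028 0.18322249 0.03348048] [ 3.14100353e+00 -4.20008250e-04  2.27526075e+00] 0.5459774115664956 0.02211411242796801 [-1.69553042  2.7920857   4.57334568] [0.57056213 0.47433449 0.34090398]
```

Request:
arm_command:
  jaw: [0.8,0.8,0.8,0.8,0.8,0.8,0.8,0.8]
  travel:
    - [0,0,0]
    - [0,0,0]
    - [0,0,0]
    - [0,0,0]
    - [0,0,0]
    - [0,0,0]
    - [0,0,0]
    - [0,0,0]
  twist: [0.12,0.25,0.37,0.5,0.62,0.75,0.87,0.95]

```text
time_s: 34.72
position: [0.5761, 0.183, 0.0334]
eef_rot: [-3.141, -0.0, 1.529]
force: [-2.6, 3.1, 6.0]
grip_width: 0.0223
finger_force: 20.0
```

Request:
arm_command:
  jaw: [0.8,0.8,0.8,0.8,0.8,0.8,0.8,0.8]
  travel:
    - [0,0,0]
    - [0,0,0]
    - [0,0,0]
    - [0,0,0]
    - [0,0,0]
    - [0,0,0]
    - [0,0,0]
    - [0,0,0]
  twist: [0.12,0.25,0.37,0.5,0.62,0.75,0.87,0.95]

```text
time_s: 35.38
position: [0.5757, 0.1831, 0.0334]
eef_rot: [-3.14, 0.001, 0.783]
force: [-6.7, 0.5, 9.4]
grip_width: 0.0217
finger_force: 20.0
```

Request:
arm_command:
  jaw: [0.8,0.8,0.8,0.8,0.8,0.8,0.8,0.8]
  travel:
    - [0,0,0]
    - [0,0,0]
    - [0,0,0]
    - [0,0,0]
    - [0,0,0]
    - [0,0,0]
    - [0,0,0]
    - [0,0,0]
  twist: [0.12,0.25,0.37,0.5,0.62,0.75,0.87,0.95]

```text
time_s: 36.05
position: [0.5757, 0.1836, 0.0334]
eef_rot: [-3.14, 0.002, 0.037]
force: [-4.3, 2.9, 7.6]
grip_width: 0.0221
finger_force: 20.0
```

Request:
arm_command:
  jaw: [0.8,0.8,-0.15,-0.15,-0.15,-0.15,-0.15,-0.15]
  travel:
    - [0,0,0]
    - [0,0,0]
    - [0,0,0]
    - [0,0,0]
    - [0,0,0]
    - [0,0,-0.04]
    - [0,0,-0.06]
    - [0,0,-0.06]
  twist: [0,0,0,0,0,0,0,0]

```text
time_s: 36.72
position: [0.5785, 0.182, 0.0841]
eef_rot: [-3.141, -0.004, 0.04]
force: [0.4, 0.4, -0.1]
grip_width: 0.0484
finger_force: 0.0
```

```bash
python3 -c "
from plan import *
s=r.state();print(s['position'],s['eef_rot'],s['joint_positions'][6],s['grip_width'],s['force'],s['wrist_torque'])
y=s['eef_rot'][2];plan([(.5768,.183,.081,y+np.pi)])"
```

```text
[0.57849477 0.18197209 0.08408298] [-3.14075179 -0.00405926  0.03992944] -1.4434710937920525 0.04842421647484948 [ 0.39092155  0.37235863 -0.11036782] [-0.01436218  0.10191596  0.01104272]
[0.577, 0.183, 0.081, 3.182] travel [-0.0004, -0.0003, 0.0008] twist -0.8 rows>= 6
[0.577, 0.183, 0.081, 3.182] travel [-0.0002, -0.0005, 0.0008] twist -0.8 rows>= 6
[0.577, 0.183, 0.081, 3.182] travel [0.0001, -0.0005, 0.0008] twist -0.8 rows>= 6
[0.577, 0.183, 0.081, 3.182] travel [0.0004, -0.0003, 0.0008] twist -0.8 rows>= 6
[0.577, 0.183, 0.081, 3.182] travel [0.0005, -0.0, 0.0008] twist -0.8 rows>= 6
```

Request:
arm_command:
  jaw: [-0.15,-0.15,-0.15,-0.15,-0.15,-0.15,-0.15]
  travel:
    - [0,0,0]
    - [0,0,0]
    - [0,0,0]
    - [0,0,0]
    - [0,0,0]
    - [0,0,0]
    - [0,0,0]
  twist: [-0.8,-0.8,-0.8,-0.8,-0.8,-0.8,-0.8]

```text
time_s: 37.3
position: [0.5763, 0.1821, 0.0806]
eef_rot: [-3.141, 0.0, 0.665]
force: [0.4, -0.2, 0.6]
grip_width: 0.0502
finger_force: 0.0
```

Request:
arm_command:
  jaw: [-0.15,-0.15,-0.15,-0.15,-0.15,-0.15,-0.15]
  travel:
    - [0,0,0]
    - [0,0,0]
    - [0,0,0]
    - [0,0,0]
    - [0,0,0]
    - [0,0,0]
    - [0,0,0]
  twist: [-0.8,-0.8,-0.8,-0.8,-0.8,-0.8,-0.8]

```text
time_s: 37.88
position: [0.5764, 0.1822, 0.0807]
eef_rot: [-3.141, 0.0, 1.291]
force: [-0.8, -0.4, -0.3]
grip_width: 0.0502
finger_force: 0.0
```

Request:
arm_command:
  jaw: [-0.15,-0.15,-0.15,-0.15,-0.15,-0.15,-0.15]
  travel:
    - [0,0,0]
    - [0,0,0]
    - [0,0,0]
    - [0,0,0]
    - [0,0,0]
    - [0,0,0]
    - [0,0,0]
  twist: [-0.8,-0.8,-0.8,-0.8,-0.8,-0.8,-0.8]

```text
time_s: 38.47
position: [0.5765, 0.1823, 0.0807]
eef_rot: [-3.141, -0.0, 1.918]
force: [1.2, -0.7, -0.1]
grip_width: 0.0499
finger_force: 0.0
```

Request:
arm_command:
  jaw: [-0.15,-0.15,-0.15,-0.15,-0.15,-0.15,-0.15]
  travel:
    - [0,0,0]
    - [0,0,0]
    - [0,0,0]
    - [0,0,0]
    - [0,0,0]
    - [0,0,0]
    - [0,0,0]
  twist: [-0.8,-0.8,-0.8,-0.8,-0.8,-0.8,-0.8]

```text
time_s: 39.05
position: [0.5765, 0.1823, 0.0808]
eef_rot: [-3.141, -0.0, 2.546]
force: [0.8, 0.0, 0.7]
grip_width: 0.0501
finger_force: 0.0
```

Request:
arm_command:
  jaw: [-0.15,-0.15,-0.15,-0.15,-0.15,-0.15,-0.15,-0.15]
  travel:
    - [0,0,0]
    - [0,0,0]
    - [0,0,0]
    - [0,0,0]
    - [0,0,0]
    - [0,0,0]
    - [0,0,0]
    - [0,0,0]
  twist: [-0.8,-0.8,-0.8,-0.8,-0.8,-0.8,-0.8,-0.8]

```text
time_s: 39.72
position: [0.5765, 0.1824, 0.0808]
eef_rot: [-3.141, -0.0, -3.108]
force: [1.1, -0.5, -1.0]
grip_width: 0.0502
finger_force: 0.0
```

```bash
python3 -c "
from plan import *
s=r.state();print(s['position'],s['eef_rot'],s['joint_positions'][6])
plan([(.577,.183,.033,.038+np.pi)],yaw=s['eef_rot'][2]%(2*np.pi))"
```

```text
[0.57648761 0.18238349 0.08084062] [-3.14147094e+00 -2.30334936e-04 -3.10816838e+00] 1.3661279193351894
[0.577, 0.183, 0.033, 3.18] travel [-0.0007, 0.0007, 0.0598] twist -0.006 rows>= 2
```

Request:
arm_command:
  jaw: [-0.15,-0.15,-0.15,-0.15,0.8,0.8,0.8,0.8]
  travel:
    - [-0.001,0.001,0.03]
    - [-0.001,0.001,0.05]
    - [-0.001,0.001,0.059]
    - [-0.001,0.001,0.059]
    - [-0.001,0.001,0.059]
    - [-0.001,0.001,0.059]
    - [-0.001,0.001,0.059]
    - [-0.001,0.001,0.059]
  twist: [0,0,0,0,0,0,0,0]

```text
time_s: 40.38
position: [0.5779, 0.1834, 0.0347]
eef_rot: [3.141, 0.001, -3.101]
force: [0.5, -0.1, 1.0]
grip_width: 0.0309
finger_force: 0.0
```

Request:
arm_command:
  jaw: [0.8,0.8,0.8,0.8,0.8,0.8,0.8,0.8]
  travel:
    - [0,0,0]
    - [0,0,0]
    - [0,0,0]
    - [0,0,0]
    - [0,0,0]
    - [0,0,0]
    - [0,0,0]
    - [0,0,0]
  twist: [0,0.12,0.25,0.37,0.5,0.62,0.75,0.85]

```text
time_s: 41.05
position: [0.5773, 0.1829, 0.0344]
eef_rot: [-3.141, 0.0, 2.509]
force: [-2.6, -1.8, 3.9]
grip_width: 0.0217
finger_force: 20.0
```

Request:
arm_command:
  jaw: [0.8,0.8,0.8,0.8,0.8,0.8,0.8,0.8]
  travel:
    - [0,0,0]
    - [0,0,0]
    - [0,0,0]
    - [0,0,0]
    - [0,0,0]
    - [0,0,0]
    - [0,0,0]
    - [0,0,0]
  twist: [0.12,0.25,0.37,0.5,0.6,0.665,0.665,0.665]

```text
time_s: 41.72
position: [0.5767, 0.1825, 0.0343]
eef_rot: [-3.14, 0.0, 1.992]
force: [-4.8, -3.2, 7.9]
grip_width: 0.022
finger_force: 19.9
```

```bash
python3 -c "
from tips import *
im=snap(6);s=r.state();print(s['position'],s['eef_rot'],s['grip_width'])
G=lambda p:[(1,place(box(.24,.012,.01,.049,0,p[0]),F[0],F[1],fy)),(2,place(quad(.197,.012,.049,0,p[0]),F[0],F[1],fy))]
for c in ('scene','top'):print('gate',c,*fit(im,G,[.052],3,[.004],(c,)))
t=im['top'][130:175,290:360];q=im['scene'][195:255,330:400]
cv2.imwrite('pics/tip6.png',np.hstack([cv2.resize(t,(544,350),interpolation=2)[:,:392],cv2.resize(q,(408,350),interpolation=2)]))
"
```

```text
[0.5767 0.1825 0.0343] [-3.1401 -0.0001  1.9921] 0.022008036778269405
gate scene [0.0511] 0.3147412982337824
gate top [0.0507] 0.3415961209062678
```

View pics/tip6.png

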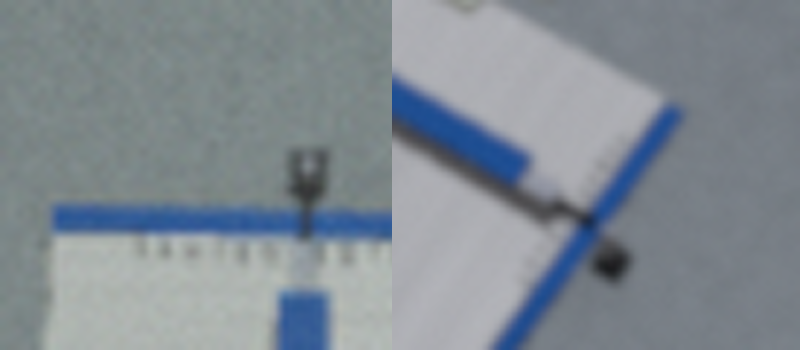

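The pointer now lines up with the mark: the fitted gate y is 51 mm against 50.5 mm for the mark. Next I'll release the wheel, refit the slot and key from a clear picture, and plan the key grasp.

Request:
arm_command:
  jaw: [-0.15,-0.15,-0.15,-0.15,-0.15,-0.15,-0.15,-0.15]
  travel:
    - [0,0,0]
    - [0,0,0]
    - [0,0,0]
    - [0,0,-0.04]
    - [0,0,-0.08]
    - [0,0,-0.12]
    - [0,0,-0.16]
    - [0,0,-0.16]
  twist: [0,0,0,0,0,0,0,0]

```text
time_s: 42.48
position: [0.5806, 0.184, 0.1683]
eef_rot: [3.132, -0.001, 1.992]
force: [1.1, 0.6, -0.2]
grip_width: 0.0499
finger_force: 0.0
```

```bash
cat > slot.py <<'E'
from look import *
def holder(p):
    h=lambda P:place(P,p[0],p[1],p[2]);c,b=key(p[3:6],p[6])
    return [(1,h(box(.06,.06,0,.034))),(2,h(quad(.06,.06,.034))),(3,c),(4,b)]
def top(p):
    q=lambda P:place(P,p[0],p[1],p[2])
    return [(1,q(quad(p[4],p[4],p[3]))),(2,q(quad(.0112,.0202,p[3])))]
def barrel(p):
    q=lambda P:place(P,p[0],p[1],p[2]);return [(1,q(cyl(.06,.042,.044))),(2,q(box(p[4],p[4],.044,p[3]))),(3,q(quad(p[4],p[4],p[3]))),(4,q(quad(.0112,.0202,p[3])))]
def console(p):
    q=lambda P:place(P,p[0],p[1],p[2]);return [(1,q(box(.13,.13,0,.042))),(2,q(quad(p[3],p[3],.042)))]
E
python3 -c "
from slot import *
im=load(5)
for z in(.01,.014):print('key',*fit(im,holder,[.387,.181,.13,.387,.181,.15,z],4,[.004,.004,.1,.004,.004,.15,.004]))
for d in(-.1,.1):
  print('barrel',*fit(im,barrel,[.488,.386,d,.083,.05],1,[.003,.003,.1,.004,.004]))
  print('top',*fit(im,top,[.488,.386,d,.083,.05],-1,[.003,.003,.1,.004,.004]))
  for c in('scene','top'):print(c,*fit(im,lambda p:top([*p,.083,.05]),[.488,.386,d],-1,[.003,.003,.1],(c,)))
plan([(.387,.181,.16,1.726),(.387,.181,.052,1.726)])
crop=lambda c,a,f:cv2.resize(im[c][a[1]:a[3],a[0]:a[2]],None,fx=f,fy=f,interpolation=2)
cv2.imwrite('pics/k5.png',np.hstack([crop('top',(170,205,220,255),8)[:,:390],crop('scene',(340,92,390,142),8)]))
"
```

```text
key [0.3872 0.1807 0.1372 0.3871 0.1809 0.1559 0.01  ] 0.057713360117949544
key [0.3871 0.181  0.1393 0.3873 0.1807 0.1241 0.0108] 0.06049061549050203
barrel [0.4893 0.3872 0.0328 0.079  0.0446] 0.5066887766693778
top [0.4895 0.3862 0.0263 0.0841 0.0437] 0.6445404274177998
scene [0.4886 0.389  0.0761] 0.45232483522691264
top [0.4899 0.3877 0.0285] 0.4173246467273365
barrel [0.4895 0.387  0.019  0.0793 0.0446] 0.5067541084676628
top [0.4896 0.3863 0.0323 0.0837 0.0439] 0.6565860532312555
scene [0.4886 0.3889 0.0986] 0.4714735262711689
top [0.488  0.3889 0.008 ] 0.5748757564732901
[0.387, 0.181, 0.16, 1.726] travel [0.0955, -0.2224, 0.0103] twist 0.339 rows>= 5
[0.387, 0.181, 0.052, 1.726] travel [-0.0, 0.0001, 0.135] twist -0.0 rows>= 3
```

View pics/k5.png

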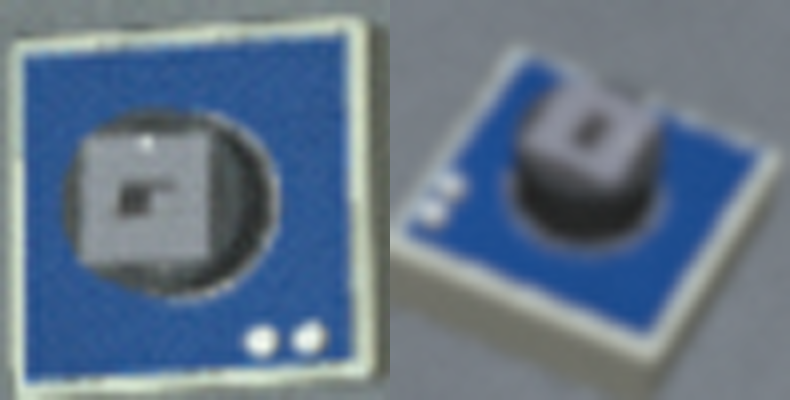

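The crop shows the square barrel top centred at top (187.6, 229.1), which agrees with the fits at about (0.4894, 0.3866) and yaw 0.03. The slot lies along world y.

Request:
arm_command:
  jaw: [-0.15,-0.15,-0.15,-0.15,-0.15,-0.15,-0.15,-0.15]
  travel:
    - [0.0955,-0.222,0.01]
    - [0.0955,-0.222,0.01]
    - [0.0955,-0.222,0.01]
    - [0.0955,-0.222,0.01]
    - [0.0955,-0.222,0.01]
    - [0.0955,-0.222,0.01]
    - [0.0955,-0.222,0.01]
    - [0.0955,-0.222,0.01]
  twist: [0.339,0.339,0.339,0.339,0.339,0.339,0.339,0.339]

```text
time_s: 43.15
position: [0.3847, 0.1807, 0.1543]
eef_rot: [3.14, -0.001, 1.726]
force: [0.0, -0.8, -0.0]
grip_width: 0.0497
finger_force: 0.0
```

```bash
python3 -c "
from plan import *
r.read_camera('top');r.read_camera('top');s=r.state();print(s['position'],s['eef_rot'],s['joint_positions'],s['grip_width'])
plan([(.387,.181,.052,1.72)])"
```

```text
[0.38514536 0.18020877 0.15397403] [3.14081784e+00 4.09804041e-04 1.72499632e+00] [-1.28248006 -0.1478046   0.69487368  2.09760334  0.1038278   1.15931583
 -0.48039607] 0.04976597513034916
[0.387, 0.181, 0.052, 1.72] travel [0.0006, 0.0024, 0.1275] twist 0.006 rows>= 3
```

Request:
arm_command:
  jaw: [-0.15,-0.15,-0.15,-0.15,-0.15,-0.15,-0.15,-0.15]
  travel:
    - [0.001,0.002,0.02]
    - [0.001,0.002,0.045]
    - [0.001,0.002,0.07]
    - [0.001,0.002,0.095]
    - [0.001,0.002,0.115]
    - [0.001,0.002,0.126]
    - [0.001,0.002,0.126]
    - [0.001,0.002,0.126]
  twist: [0,0,0,0,0,0,0,0]

```text
time_s: 43.92
position: [0.3861, 0.1808, 0.053]
eef_rot: [-3.141, 0.002, 1.725]
force: [1.1, -0.6, -0.8]
grip_width: 0.0502
finger_force: 0.0
```

Request:
arm_command:
  jaw: [1,1,1,1,1,1,1,1]
  travel:
    - [0,0,0]
    - [0,0,0]
    - [0,0,0]
    - [0,0,0]
    - [0,0,0]
    - [0,0,0]
    - [0,0,0]
    - [0,0,0]
  twist: [0,0,0,0,0,0,0,0]
  force: 30

```text
time_s: 44.58
position: [0.3855, 0.1814, 0.053]
eef_rot: [3.141, -0.0, 1.726]
force: [-0.7, -0.1, 0.1]
grip_width: 0.0096
finger_force: 30.0
```

```bash
python3 -c "
from plan import *
s=r.state();print(s['position'],s['eef_rot'],s['grip_width'],s['force'],s['wrist_torque'],s['finger_force'])"
```

```text
[0.38547592 0.18135564 0.05304249] [ 3.14147120e+00 -1.50391875e-04  1.72624265e+00] 0.00964074660643209 [-0.68531352 -0.0773337   0.14464459] [-0.05695471  0.12123496 -0.02877907] 30.00013345386833
```

Request:
arm_command:
  jaw: [1,1,1,1,1,1,1,1]
  travel:
    - [0,0,-0.02]
    - [0,0,-0.045]
    - [0,0,-0.07]
    - [0,0,-0.1]
    - [0,0,-0.135]
    - [0,0,-0.165]
    - [0,0,-0.165]
    - [0,0,-0.165]
  twist: [0,0,0,0,0,0,0,0]

```text
time_s: 45.25
position: [0.386, 0.1818, 0.1858]
eef_rot: [3.14, -0.002, 1.726]
force: [-0.7, -0.2, -1.3]
grip_width: 0.0095
finger_force: 30.0
```

```bash
python3 -c "
from plan import *
s=r.state();print(s['position'],s['grip_width'],s['force'])
plan([(.4877,.387,.165,1.597)])"
```

```text
[0.38596173 0.18178508 0.18578016] 0.009503030462098886 [-0.67454647 -0.23680669 -1.33964101]
[0.488, 0.387, 0.165, 1.597] travel [0.2337, 0.1654, 0.026] twist 0.165 rows>= 6
```

Request:
arm_command:
  jaw: [1,1,1,1,1,1,1,1]
  travel:
    - [0.04,0.03,0.005]
    - [0.08,0.06,0.01]
    - [0.12,0.085,0.015]
    - [0.16,0.115,0.02]
    - [0.2,0.14,0.025]
    - [0.234,0.165,0.026]
    - [0.234,0.165,0.026]
    - [0.234,0.165,0.026]
  twist: [0.03,0.06,0.09,0.12,0.15,0.165,0.165,0.165]

```text
time_s: 45.92
position: [0.4864, 0.3872, 0.161]
eef_rot: [-3.14, 0.005, 1.598]
force: [-0.1, -1.3, -1.6]
grip_width: 0.0096
finger_force: 30.0
```

```bash
python3 -c "
from look import *
r.read_camera('top');r.read_camera('top')
im=snap(7);s=r.state();print(s['position'],s['eef_rot'],s['grip_width'],s['force'],s['joint_positions'])
q=proj('scene',[.4894,.3866,.1])[0].astype(int);u,v=q
cv2.imwrite('pics/k7.png',cv2.resize(im['scene'][v-35:v+35,u-45:u+45],None,fx=8,fy=8,interpolation=2))
"
```

```text
[0.4868 0.3851 0.164 ] [-3.141   0.0003  1.595 ] 0.00958848894325761 [ 0.0049  0.052  -0.3509] [-1.2952  0.3663  0.7039  1.6442 -0.2491  1.2237 -0.5142]
```

View pics/k7.png

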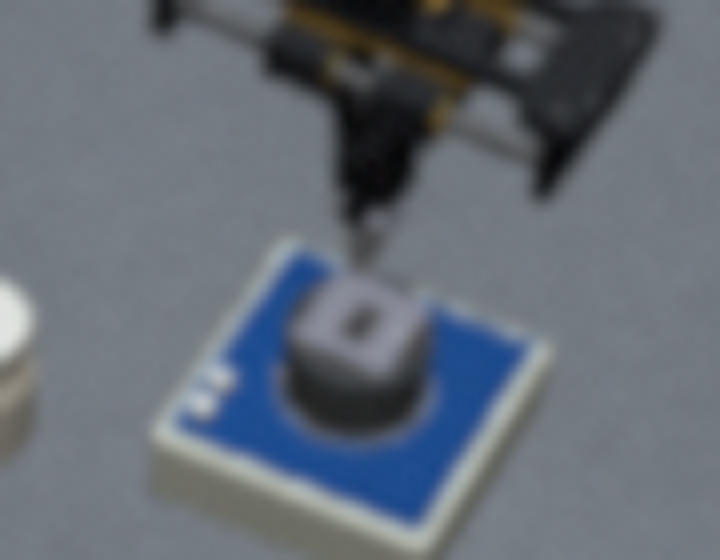

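The blade's lower end is at crop (362,262) and the slot centre at (362,323). I'll check that against the projection.

```bash
python3 -c "
from plan import *
np.set_printoptions(precision=2,suppress=True)
u,v=proj('scene',[.4894,.3866,.1])[0].astype(int)
c=lambda P:(proj('scene',P)[0]-[u-45,v-35]+.5)*8
print('slot',c([.4894,.3866,.083]),c([.4884,.3889,.083]))
for P in ([.4885,.3847,.121],[.4868,.3851,.121]):print('blade end',c(P))
print('dx1mm',c([.4904,.3866,.083])-c([.4894,.3866,.083]),'dy1mm',c([.4894,.3876,.083])-c([.4894,.3866,.083]))
plan([(.4877,.387,.135,1.597),(.4877,.387,.096,1.597)])
"
```

```text
slot [363.81 317.41] [364.45 312.93]
blade end [367.42 257.13]
blade end [364.32 254.83]
dx1mm [2.07 0.98] dy1mm [ 1.18 -1.52]
[0.488, 0.387, 0.135, 1.597] travel [0.0023, 0.0012, 0.0362] twist -0.003 rows>= 1
[0.488, 0.387, 0.096, 1.597] travel [-0.0, -0.0, 0.0488] twist 0.0 rows>= 1
```

Request:
arm_command:
  jaw: [1,1,1,1,1,1,1,1]
  travel:
    - [0.0023,0.0012,0.01]
    - [0.0023,0.0012,0.02]
    - [0.0023,0.0012,0.03]
    - [0.0023,0.0012,0.036]
    - [0.0023,0.0012,0.036]
    - [0.0023,0.0012,0.036]
    - [0.0023,0.0012,0.036]
    - [0.0023,0.0012,0.036]
  twist: [0,0,0,0,0,0,0,0]

```text
time_s: 46.78
position: [0.488, 0.3887, 0.1358]
eef_rot: [3.141, -0.0, 1.597]
force: [0.1, -0.3, -1.0]
grip_width: 0.0098
finger_force: 30.0
```

```bash
python3 -c "
from slot import *
im=snap(8);s=r.state();print(s['position'],s['eef_rot'],s['force'])
u,v=proj('scene',[.4894,.3866,.1])[0].astype(int)
a=cv2.resize(im['scene'][v-18:v+17,u-18:u+17],None,fx=11,fy=11,interpolation=2)
u,v=proj('top',[.4894,.3866,.1])[0].astype(int)
b=cv2.resize(im['top'][v-18:v+17,u-18:u+17],None,fx=11,fy=11,interpolation=2)
cv2.imwrite('pics/k8.png',np.hstack([a,b]))
plan([(.4877,.387,.125,1.597)])
"
```

```text
[0.488  0.3887 0.1357] [ 3.1412 -0.0004  1.5966] [ 0.3225 -0.2676 -0.9103]
[0.488, 0.387, 0.125, 1.597] travel [-0.0021, -0.0004, 0.0134] twist -0.001 rows>= 1
```

View pics/k8.png

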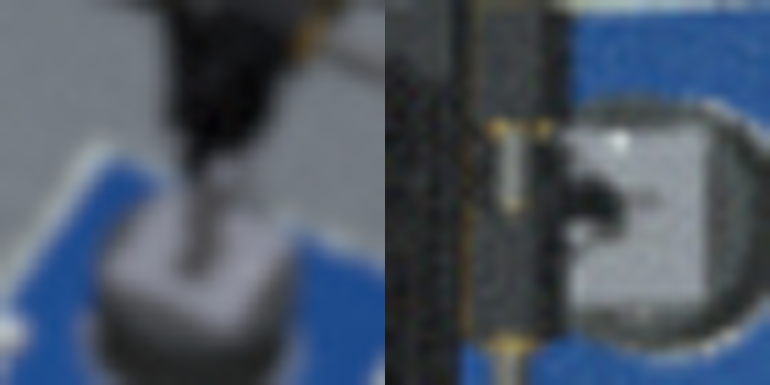

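Request:
arm_command:
  jaw: [1,1,1,1,1,1,1,1]
  travel:
    - [-0.0021,-0.0004,0]
    - [-0.0021,-0.0004,0]
    - [-0.0021,-0.0004,0]
    - [-0.0021,-0.0004,0.004]
    - [-0.0021,-0.0004,0.008]
    - [-0.0021,-0.0004,0.013]
    - [-0.0021,-0.0004,0.016]
    - [-0.0021,-0.0004,0.016]
  twist: [0,0,0,0,0,0,0,0]

```text
time_s: 47.55
position: [0.4874, 0.3866, 0.1218]
eef_rot: [-3.141, 0.001, 1.597]
force: [0.6, -0.7, -1.5]
grip_width: 0.0098
finger_force: 30.0
```

Request:
arm_command:
  jaw: [1,1,1,1]
  travel:
    - [0,0,0.003]
    - [0,0,0.006]
    - [0,0,0.006]
    - [0,0,0.006]
  twist: [0,0,0,0]

```text
time_s: 47.88
position: [0.4874, 0.3868, 0.1176]
eef_rot: [-3.141, 0.0, 1.597]
force: [0.7, 0.0, -0.6]
grip_width: 0.0101
finger_force: 30.0
```

Request:
arm_command:
  jaw: [1,1,1,1,1,1]
  travel:
    - [0,0,0.005]
    - [0,0,0.01]
    - [0,0,0.016]
    - [0,0,0.022]
    - [0,0,0.026]
    - [0,0,0.026]
  twist: [0,0,0,0,0,0]

```text
time_s: 48.38
position: [0.4875, 0.3868, 0.0965]
eef_rot: [-3.141, 0.0, 1.597]
force: [0.3, 0.6, -1.4]
grip_width: 0.0099
finger_force: 30.0
```

Request:
arm_command:
  jaw: [1,1,1,1]
  travel:
    - [0,0,0.0015]
    - [0,0,0.003]
    - [0,0,0.003]
    - [0,0,0.003]
  twist: [0,0,0,0]

```text
time_s: 48.72
position: [0.4876, 0.3869, 0.096]
eef_rot: [-3.141, -0.001, 1.596]
force: [-5.0, -3.4, 14.5]
grip_width: 0.0099
finger_force: 30.0
```

Request:
arm_command:
  jaw: [1,1,1,1,1,1,1,1]
  travel:
    - [0,0,-0.001]
    - [0,0,-0.001]
    - [0,0,-0.001]
    - [0,0,-0.001]
    - [0,0,-0.001]
    - [0,0,-0.001]
    - [0,0,-0.001]
    - [0,0,-0.001]
  twist: [0.1,0.22,0.34,0.46,0.58,0.7,0.82,0.9]
  force: 40

```text
time_s: 49.38
position: [0.4888, 0.3864, 0.0961]
eef_rot: [3.14, -0.001, 0.884]
force: [1.6, -2.0, 5.9]
grip_width: 0.0095
finger_force: 40.0
```

Request:
arm_command:
  jaw: [1,1,1,1,1,1,1,1]
  travel:
    - [0,0,0]
    - [0,0,0]
    - [0,0,0]
    - [0,0,0]
    - [0,0,0]
    - [0,0,0]
    - [0,0,0]
    - [0,0,0]
  twist: [0.12,0.24,0.36,0.48,0.6,0.72,0.84,0.92]

```text
time_s: 50.05
position: [0.4889, 0.3861, 0.0962]
eef_rot: [3.141, -0.002, 0.161]
force: [2.8, -3.0, 5.4]
grip_width: 0.0097
finger_force: 40.0
```

```bash
python3 -c "
from plan import *
s=r.state();print(s['position'],s['eef_rot'],s['joint_positions'],s['force'],s['wrist_torque'])"
```

```text
[0.48893281 0.38607712 0.09615833] [ 3.14095135e+00 -2.22610989e-03  1.61231261e-01] [-1.47878167  0.54747119  0.99111873  1.71873996 -0.49607161  1.14860645
 -1.75433713] [ 2.75223101 -3.0246072   5.42805625] [-0.83194086 -0.4100812   0.08906115]
```

Request:
arm_command:
  jaw: [1,1,1,1]
  travel:
    - [0,0,0]
    - [0,0,0]
    - [0,0,0]
    - [0,0,0]
  twist: [0.06,0.13,0.17,0.17]

```text
time_s: 50.38
position: [0.489, 0.386, 0.0961]
eef_rot: [3.141, -0.002, 0.03]
force: [2.6, -2.6, 5.7]
grip_width: 0.0102
finger_force: 40.0
```

```bash
python3 -c "
from plan import *
s=r.state();print(s['position'],s['eef_rot'],s['force'],s['wrist_torque'])"
```

```text
[0.4889562  0.38596418 0.09614598] [ 3.14102554e+00 -2.26876634e-03  3.04985562e-02] [ 2.60141584 -2.63195667  5.70341033] [-0.81352577 -0.37614008  0.0245079 ]
```

Request:
arm_command:
  jaw: [1,1,1,1]
  travel:
    - [0,0,0]
    - [0,0,0]
    - [0,0,0]
    - [0,0,0]
  twist: [0.04,0.08,0.08,0.08]

```text
time_s: 50.72
position: [0.4889, 0.386, 0.0961]
eef_rot: [3.141, -0.002, -0.03]
force: [3.0, -2.8, 5.2]
grip_width: 0.0097
finger_force: 40.0
```

```bash
python3 -c "
from plan import *
s=r.state();print(s['position'],s['eef_rot'],s['force'],s['wrist_torque'])"
```

```text
[0.48894696 0.38595989 0.09612773] [ 3.14118526e+00 -2.30666889e-03 -3.03350053e-02] [ 2.97059904 -2.79870197  5.1964819 ] [-0.84327343 -0.36226058 -0.0072605 ]
```

Request:
arm_command:
  jaw: [1,1,1,1]
  travel:
    - [0,0,0]
    - [0,0,0]
    - [0,0,0]
    - [0,0,0]
  twist: [0.05,0.08,0.08,0.08]

```text
time_s: 51.05
position: [0.4889, 0.386, 0.0961]
eef_rot: [3.141, -0.002, -0.093]
force: [1.4, -3.9, 6.0]
grip_width: 0.0098
finger_force: 40.0
```

```bash
python3 -c "
from plan import *
s=r.state();print(s['position'],s['eef_rot'],s['force'],s['wrist_torque'])"
```

```text
[0.48887626 0.38597244 0.09614172] [ 3.14128855e+00 -2.18691256e-03 -9.31028709e-02] [ 1.36023489 -3.8660679   5.97235093] [-0.94423352 -0.39453386  0.10293876]
```

Request:
arm_command:
  jaw: [1,1,1,1]
  travel:
    - [0,0,0]
    - [0,0,0]
    - [0,0,0]
    - [0,0,0]
  twist: [0.05,0.08,0.08,0.08]

```text
time_s: 51.38
position: [0.4888, 0.3859, 0.0961]
eef_rot: [3.141, -0.002, -0.155]
force: [2.1, -3.5, 5.7]
grip_width: 0.0103
finger_force: 40.0
```

```bash
python3 -c "
from plan import *
s=r.state();print(s['position'],s['eef_rot'],s['force'],s['wrist_torque'])"
```

```text
[0.48879862 0.38590934 0.09612348] [ 3.14107112e+00 -2.18549908e-03 -1.55089085e-01] [ 2.1404902  -3.45335427  5.68303707] [-1.04674969 -0.32252076  0.58752958]
```

Request:
arm_command:
  jaw: [0.3,0.3,0.3,0.3,0.3,0.3,0.3,0.3]
  travel:
    - [0,0,0]
    - [0,0,0]
    - [0,0,0]
    - [0,0,0]
    - [0,0,0]
    - [0,0,-0.02]
    - [0,0,-0.05]
    - [0,0,-0.05]
  twist: [-0.1,-0.1,-0.1,-0.1,-0.1,-0.1,-0.1,-0.1]

```text
time_s: 52.05
position: [0.4892, 0.3876, 0.139]
eef_rot: [-3.139, -0.003, -0.078]
force: [0.7, -0.5, 0.9]
grip_width: 0.0303
finger_force: 0.0
```

Request:
arm_command:
  jaw: [0.3,0.3,0.3,0.3,0.3,0.3,0.3,0.3]
  travel:
    - [0,0,-0.04]
    - [0,0,-0.08]
    - [0,0,-0.12]
    - [-0.04,0.04,-0.12]
    - [-0.08,0.08,-0.12]
    - [-0.12,0.12,-0.12]
    - [-0.15,0.15,-0.12]
    - [-0.18,0.18,-0.12]
  twist: [0,0,0,0,0,0,0,0]

```text
time_s: 52.72
position: [0.3807, 0.2983, 0.2341]
eef_rot: [3.131, 0.017, -0.081]
force: [-1.3, -0.3, -0.6]
grip_width: 0.03
finger_force: 0.0
```

Request:
arm_command:
  jaw: [0.3,0.3,0.3,0.3,0.3,0.3]
  travel:
    - [0,0.05,0]
    - [0,0.1,0]
    - [0,0.15,0]
    - [0,0.2,0]
    - [0,0.2,0]
    - [0,0.2,0]
  twist: [0,0,0,0,0,0]

```text
time_s: 53.22
position: [0.3688, 0.1346, 0.2362]
eef_rot: [3.132, 0.019, -0.088]
force: [1.2, -0.3, 0.2]
grip_width: 0.0304
finger_force: 0.0
```

```bash
python3 -c "
from slot import *
im=snap(9);s=r.state();print(s['position'],s['force'],s['time_s'])
def K(p):
    q=lambda P:place(P,p[0],p[1],p[2]);c,b=key(p,p[3]);return [(1,q(cyl(.06,.042,.044))),(2,q(box(.046,.046,.044,.083))),(3,q(quad(.046,.046,.083))),(4,c),(5,b)]
for w in(-1.6,-1.4,-1.2):print('key',*fit(im,K,[.489,.386,w,.053],2,[.002,.002,.1,.004]))
u,v=proj('scene',[.4894,.3866,.1])[0].astype(int)
a=cv2.resize(im['scene'][v-22:v+18,u-20:u+20],None,fx=9.5,fy=9.5,interpolation=2)
u,v=proj('top',[.4894,.3866,.1])[0].astype(int)
b=cv2.resize(im['top'][v-20:v+20,u-20:u+20],None,fx=9.5,fy=9.5,interpolation=2)
cv2.imwrite('pics/k9.png',np.hstack([a,b]))
"
```

```text
[0.3688 0.1375 0.2362] [-0.6206 -0.1117  0.5022] 53.3167
key [ 0.4896  0.3866 -1.604   0.0523] 0.5857757973435591
key [ 0.4898  0.3865 -1.5969  0.0525] 0.5594077531066288
key [ 0.4894  0.3863 -1.6127  0.0524] 0.5426113740291143
```

View pics/k9.png

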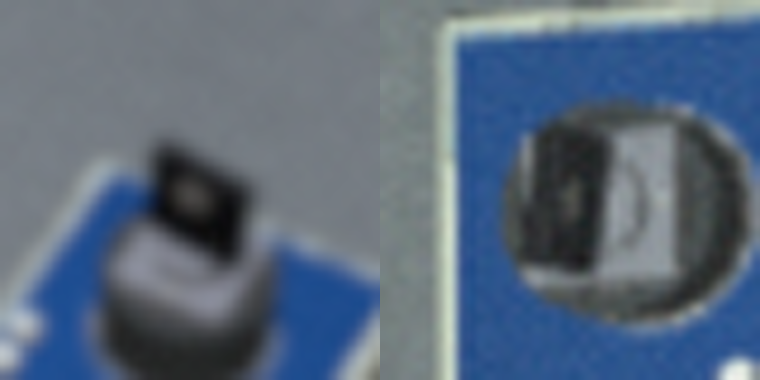

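View pics/scene9.png

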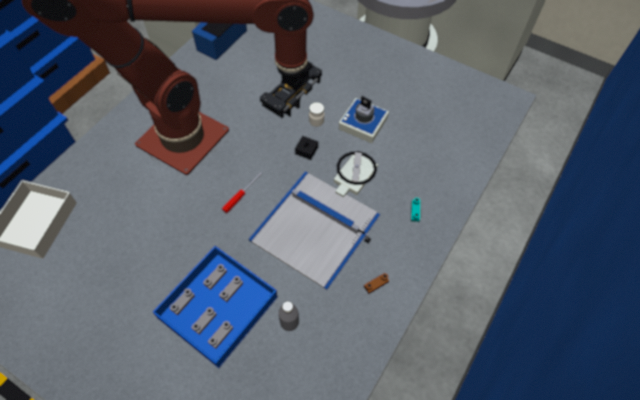

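The key is seated (fitted z 52.5 mm against 53 mm nominal) and has reached the stop. All five shoes are in the tote, the pointer is at the mark (367,239), and the jar and oil bottle are untouched.

```bash
python3 -c "
from rig import r
print(r.close_job())"
```

```text
the job is handed in; nothing more can be done
None
```

I handed the job in at about 53 s: all five shoes are in the blue tote, the gate pointer is within about 1 mm of the mark, and the key is fully home, turned clockwise to the stop and left there; the jar and oil bottle were not touched.

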